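# Set up the bench magnifier in front of a valve body

## Robot

A 7-joint arm with a two-finger parallel gripper is mounted at the origin on the work surface. World frame = base frame: x ahead of the robot, y to its left, z up, the work surface at z = 0. Lengths are in m, angles in rad, forces in N, time in s.
With the tool pointing down it reaches from about 0.4 to 0.85 m from the base axis. Payload 4.5 kg.
Tool frame: the origin (TCP) lies at the very end of the fingers, on their centre line; the grasp point (between the pads) lies 19 mm behind it; z points along the fingers, y is the line along which they close (so a half turn about z gives the same grasp; the last joint's range is limited). The gripper opens to 88 mm and grips with 3 to 60 N. Pads are 18 mm wide; open, the fingers measure 123 mm over their backs; the gripper's body (75 mm by 187 mm) begins 45 mm behind the grasp point.
Start: joints at [0.034, 0.689, -0.195, 1.565, 0.157, 0.902, -0.215], TCP at [0.625, 0, 0.218] pointing down, gripper open.
Joint ranges: [-3.01, 3.01], [-0.46, 2.08], [-1.47, 1.51], [0.13, 2.56], [-1, 4.14], [0.04, 2.09], [-2.66, 2.66]. Speed limits (rad/s): [2.57, 2.57, 3.14, 3.14, 3.14, 3.14, 3.14].

## Interface

Orientations are given as a unit quaternion [x, y, z, w].
In Python, from plant import r gives the robot as it stands. The module is installed in compiled form; this text tells all that it offers.
- The arm moves only by the shell command python3 -m pendant 'ROWS' [FORCE]. ROWS is JSON, one flat list of numbers, 7 for each row, row after row: the opening, from 0 (shut) to 1 (fully open), then the shift along the tool's x, y, z scaled (see below), then the turn, a rotation vector about the tool's x, y, z scaled (see below). A call has 1 to 12 rows; each row is the pose to reach, as a shift and turn from the pose commanded when the call began, along the tool's axes at that moment; what a row does not reach only later rows make up. The controller multiplies each number of a shift by 0.15 m and each number of a turn by pi/2 rad. A row lasts 1/10 s, in which the tool goes at most 50 mm and 8.59 degrees, less where a joint would pass 70% of its speed; a pose out of reach is approached as far as the arm can. A call with a number of a shift or a turn outside -1 to 1 is refused whole. A call with a gripper value outside its range is refused whole. The fingers move at their own pace and stop on an object; FORCE is the grip in N (left out, the last holds). Time passes only in rows, so rows that repeat a pose let the fingers close. It gives the time, the measured TCP pose, the force, the opening and the grip force at its end, in the units of the state.
- r.get_state(): the state, without advancing time (a new reading comes with each control period).
- r.snapshot(name): name is "scene" or "side" or "wrist"; returns a dict with "img" (480x640x3 uint8, red, green, blue), "mtx" (3x3 intrinsics, pixels), "k1" (the pictures are not rectified: a ray, as slopes to the right and down, at radius r is drawn at 1 + k1 r^2 times it, then the intrinsics apply), "cam_to_world" (4x4, takes a point from camera to world coordinates). Camera axes: x right, y up, looking along -z (the intrinsics and any distortion apply to the point x, -y, -z); pixel columns grow to the right and rows downward; lengths in m; the calibration is good to about 2 mm. A picture is of the moment at which its call begins. There is no depth.
- r.finish_job(): hands the job in; it is judged then, once.
The state is a dict: "clock": time; "q": joint angles; "qd": joint speeds; "joint_torque": joint torques, N m; "tool_pos": TCP position; "eef_rot": TCP orientation; "contact_force": force on the tool from outside, world axes, zero at the start; "moment": the same for the moment, N m; "opening": opening from 0.0 (shut) to 1.0 (fully open); "finger_force": force on a finger pad.
Only numpy, scipy, OpenCV 4.12 (cv2) and the standard library are available. Lean on these libraries where they do the work, as an engineer would, in place of code of your own. Each camera call takes 0.05 s, during which the arm holds its last target. There are 200 camera calls.

## Task

Set the magnifier stand down in the steel corner stop, push its foot home so that it is flush against both bars, and let go of it. Then tilt and swivel its lens until it is square-on to the valve body's sloping flange face (lens and face parallel), and let go with the foot still home. Touch neither the valve body nor its cradle, with the gripper or with the magnifier, and leave the other things on the bench where they are.

Things in the scene. Friction and masses are not known exactly. Their poses are not given: they have to be found in the camera images.
- stand: Loose bench magnifier, 0.83 kg. Square grey foot 120 x 120 x 18 mm; origin at the centre of its underside, z up the mast (18 mm across, at the centre), x, y square to the sides. A collar 155 mm up swivels round the mast and carries, on a level tilt hinge 40 mm out from the mast axis, the lens frame. Both joints are stiff (about 0.1 N m) and stay where left.
- top_grip (a point): Centre of the black grip block on top of the mast: 50 mm along x, 18 mm along y, 36 mm high; 243 mm above the underside of the foot; axes as the stand's.
- swivel (a joint): Swivel of the lens arm about the mast, rad, range -2.9 to 2.9: at 0 the arm points along the stand's -x; it grows anticlockwise seen from above.
- tilt (a joint): Tilt of the lens frame, rad, range -0.5 to 1.2: 0 is level, positive with the handle end raised, about the hinge 40 mm out from the mast axis and 155 mm above the bench.
- lens (a point): Centre of the round lens (94 mm over its rim, rim 10 mm thick), 60 mm from the tilt hinge towards the handle. z is the lens's optical axis (upper side), -x points along the handle, y along the tilt hinge.
- handle (a point): Grip point of the lens handle, 142 mm from the tilt hinge; the handle is a black bar 66 mm long, 16 mm wide (along y), 14 mm thick (z), its outer end 30 mm beyond this point. Axes as lens.
- station: Corner stop: two fixed steel bars on the bench, 12 mm wide and 16 mm high, with inner faces at x = +60 mm (bar along y, 150 mm long) and y = +60 mm (bar along x, 132 mm long) of this frame. The origin, on the bench, is where the foot's centre (the mast axis) lies when the foot is home against both bars.
- cradle: Fixed dark steel cradle carrying the valve body. Its origin lies on the bench at (about) the station's origin, not in the cradle: the base plate, 100 x 140 x 10 mm, is centred at x = -205 mm of this frame, with two cheeks up to 93 mm high at y = -62 and +62 mm. Its -x points from the mast's final place to the valve body.
- face (a point): Centre of the flat flange face (80 mm across, four bolt holes and a bore) of the aluminium valve body in the cradle, about 88 mm above the bench and 180 mm from the mast's final place. z is the face's outward normal, sloping up and back over the mast's final place; y is level. The flange's upper edge is at most 120 mm above the bench.
- gear_shaft: Steel gear shaft standing upright, 48 mm across, 105 mm high, origin under its centre. Leave alone.
- seal_ring: Flat black rubber ring, 80 mm across, 7 mm high. Leave alone.
- flange_ring: Flat steel ring, 90 mm across, 12 mm high. Leave alone.
- housing: Aluminium pump housing, 100 mm across, 80 mm high, with a side port reaching 56 mm along y. Leave alone.
- wash_bottle: Clear plastic bottle, 68 mm across, 170 mm high. Leave alone.
- screwdriver: Screwdriver lying along its x, about 200 mm long. Leave alone.
- bearing: Steel bearing lying flat, 60 mm across, 18 mm high. Leave alone.

How it is judged:
On the way, in this order (a step that is already met when the one before it is completed fails the run):
1. the stand's foot is home, flush against both bars of the corner stop (within 3 mm and 0.05 rad), upright, and let go (x of stand in the frame of station between -0.003 and 0.003 m and y of stand in the frame of station between -0.003 and 0.003 m and angle between stand's own z axis and vertical below 0.03 rad and (angle between the x axis of stand and the x axis of station, either way round below 0.05 rad or angle between the x axis of stand and the y axis of station, either way round below 0.05 rad) and contact force between the fingers and stand below 0.1 N), for 0.2 s.
2. the lens is parallel to the flange face (within 0.13 rad) (angle between the z axis of lens and the z axis of face, either way round below 0.13 rad), for 0.1 s.
At the end, for the whole second after the job is handed in: The stand rests upright with its foot flush against both bars of the corner stop (gaps under 3 mm, square within 0.05 rad), the lens is parallel to the valve body's flange face within 0.13 rad (7 degrees), and all is at rest (x of stand in the frame of station between -0.003 and 0.003 m and y of stand in the frame of station between -0.003 and 0.003 m and angle between stand's own z axis and vertical below 0.03 rad and (angle between the x axis of stand and the x axis of station, either way round below 0.05 rad or angle between the x axis of stand and the y axis of station, either way round below 0.05 rad) and angle between the z axis of lens and the z axis of face, either way round below 0.13 rad and linear speed of stand below 0.02 m/s and velocity of joint swivel between -0.05 and 0.05 rad/s and velocity of joint tilt between -0.05 and 0.05 rad/s); the robot touches nothing.
It fails at once if the valve body or its cradle is touched by the gripper or the magnifier (over 1 N) (contact force between any of the fingers, the arm, stand and cradle above 1 N).
It fails at once if another thing on the bench is moved more than 30 mm (distance of any of gear_shaft, seal_ring, flange_ring, housing, wash_bottle, screwdriver, bearing from where it was at the start of the episode above 0.03 m).
It also fails if it takes over 66 s, if anything falls off the work surface, if the arm or the gripper's body presses on something with over 40 N, if the wrist force passes 120 N, or if a joint passes its speed limit or range.

## Working session

There is one attempt and no reset: what is moved stays moved. The work goes in short steps, Python scripts to look and compute and a shell command to move; the robot and the scene stay as the last step left them, time stands still between calls to the robot, and variables do not carry over. Pictures are saved under pics/ and viewed, at most 10 in all, crops included, and the job is handed in when it is done.

```bash
mkdir -p pics; cat > h.py <<'E'
import numpy as np, cv2, json
from plant import r
from scipy.spatial.transform import Rotation as R
def shot(name, fn=None):
    s=r.snapshot(name); 
    if fn: cv2.imwrite('pics/'+fn, s['img'][:,:,::-1])
    np.savez('cam_'+(fn or name)+'.npz', **s)
    return s
def load(fn): return dict(np.load('cam_'+fn+'.npz'))
def ray(s,u,v):
    K=s['mtx'];k=float(s['k1'])
    d=np.array([(u-K[0,2])/K[0,0],(v-K[1,2])/K[1,1]]); p=d.copy()
    for _ in range(30): p=d/(1+k*(p@p))
    T=s['cam_to_world']; w=T[:3,:3]@np.array([p[0],-p[1],-1]); return T[:3,3],w/np.linalg.norm(w)
def onz(s,u,v,z):
    o,d=ray(s,u,v); return o+d*(z-o[2])/d[2]
def tri(L):
    A=np.zeros((3,3));b=np.zeros(3)
    for s,u,v in L:
        o,d=ray(s,u,v);P=np.eye(3)-np.outer(d,d);A+=P;b+=P@o
    x=np.linalg.solve(A,b)
    res=[np.linalg.norm((np.eye(3)-np.outer(d,d))@(x-o)) for o,d in (ray(*l) for l in L)]
    return x,res
def proj(s,X):
    T=s['cam_to_world'];c=T[:3,:3].T@(np.array(X)-T[:3,3]);p=np.array([c[0],-c[1]])/-c[2]
    p=p*(1+float(s['k1'])*(p@p));K=s['mtx'];return np.array([K[0,0]*p[0]+K[0,2],K[1,1]*p[1]+K[1,2]])
def rows(pos,quat=None,Rm=None,frm=None):
    """scaled shift/turn from present pose to world pos, rotation"""
    st=r.get_state();R0=R.from_quat(st['eef_rot']) ;p0=np.array(st['tool_pos'])
    Rt=Rm if Rm is not None else R0
    return np.round(R0.inv().apply(np.array(pos)-p0)/0.15,3),np.round((R0.inv()*Rt).as_rotvec()/(np.pi/2),3)
E
python3 - <<'E'
from h import *
for n in('scene','side','wrist'):
    s=shot(n,n+'0.png');print(n,s['mtx'][0,0],s['k1'],s['cam_to_world'].round(3).tolist())
print(r.get_state())
E
```

```text
scene 494.5170730602923 -0.11927423712461478 [[0.037, -0.75, 0.661, 1.248], [0.999, 0.028, -0.024, -0.002], [-0.0, 0.661, 0.75, 1.014], [0.0, 0.0, 0.0, 1.0]]
side 512.5753747179924 -0.10377226043328976 [[0.995, 0.083, -0.053, 0.452], [-0.097, 0.761, -0.641, -0.79], [-0.013, 0.643, 0.766, 1.11], [0.0, 0.0, 0.0, 1.0]]
wrist 369.36984044881405 -0.04864039653132187 [[1.0, -0.001, 0.001, 0.623], [0.001, 0.963, 0.27, 0.07], [-0.001, -0.27, 0.963, 0.385], [0.0, 0.0, 0.0, 1.0]]
{'clock': 0.15, 'q': array([ 0.03377486,  0.68976913, -0.1945162 ,  1.56605421,  0.15730756,
        0.90252838, -0.21510174]), 'qd': array([ 8.21987879e-04, -2.80824905e-03,  9.65954641e-05, -4.45608947e-03,
       -3.95084105e-04,  1.56732822e-03,  4.33735549e-04]), 'joint_torque': array([-1.46674727e-03, -5.27863634e+01, -1.26819178e+00, -1.53587687e+01,
       -5.24473807e-02,  3.92338901e-03,  1.12435155e-04]), 'tool_pos': array([ 6.24507881e-01, -3.15395913e-05,  2.17521441e-01]), 'eef_rot': array([ 7.07078848e-01,  7.07134381e-01, -5.24348568e-04, -4.40657623e-04]), 'contact_force': array([-0.68461596,  0.01185435, -1.06348865]), 'moment': array([-0.03033077, -0.06036585,  0.01484842]), 'finger_force': 0.0, 'opening': 0.9979636687467476}
```

View pics/scene0.png

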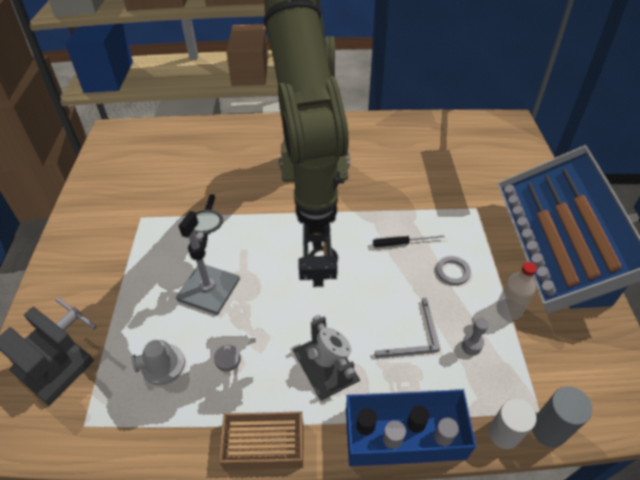

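View pics/side0.png

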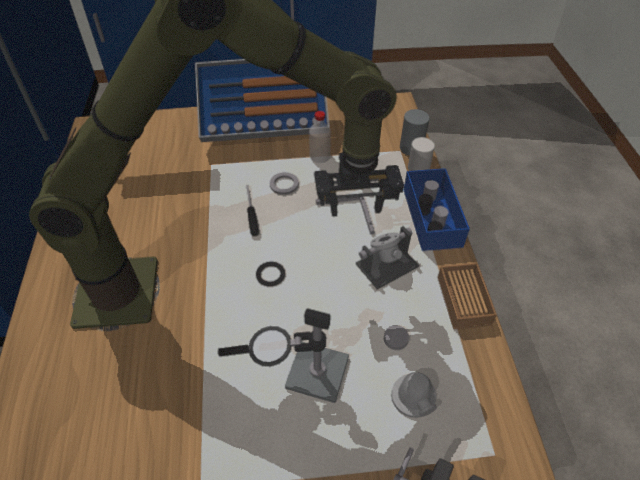

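The scene picture shows the stand with its foot at about (208,287), the corner stop with its corner at (437,349), the cradle and valve at (328,358), and the gear shaft at (475,337). The side picture shows the stand at (318,372) with its lens at (270,345) and the cradle at (388,260). The gripper hides the stop there. Next I'll enlarge these parts.

```bash
python3 - <<'E'
from h import *
a=cv2.imread('pics/scene0.png');b=cv2.imread('pics/side0.png')
f=lambda im,x0,y0,w,h,k:cv2.resize(im[y0:y0+h,x0:x0+w],None,fx=k,fy=k,interpolation=cv2.INTER_CUBIC)
c=np.zeros((600,800,3),np.uint8)
p=f(a,150,180,100,150,3);c[:450,:300]=p          # scene stand: origin(150,180) x3
p=f(a,285,290,125,100,4);c[:400,300:800]=p         # scene: origin (285,290) x4
p=f(b,215,300,150,100,2);c[400:600,500:800]=p      # side stand
p=f(b,345,220,80,65,2.3);c[450:450+p.shape[0],300:300+p.shape[1]]=p
cv2.imwrite('pics/comp1.png',c)
E
```

```text
(no output)
```

View pics/comp1.png

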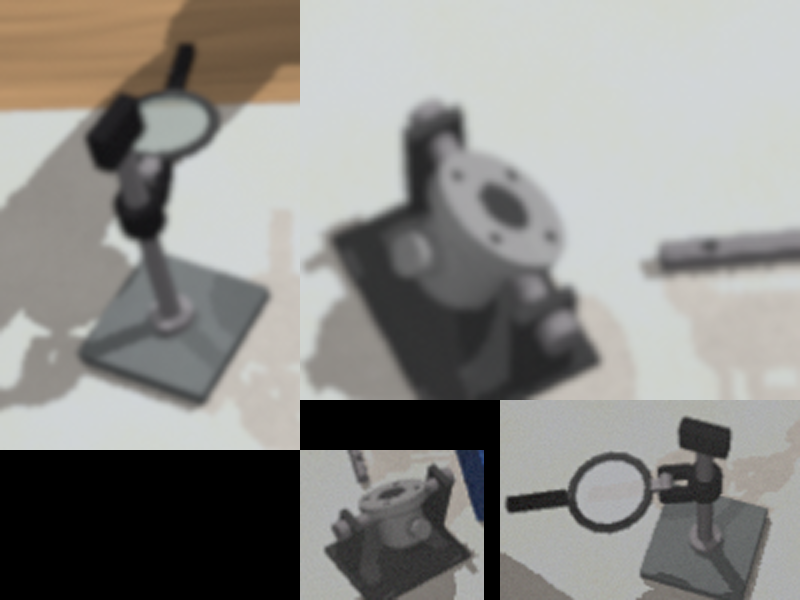

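The composite shows the foot's top corners in the scene view at about (203,265), (240,278), (218,313) and (177,297). The flange face centre is at about (336,341), and the handle points away from the mast towards the robot.

View pics/wrist0.png

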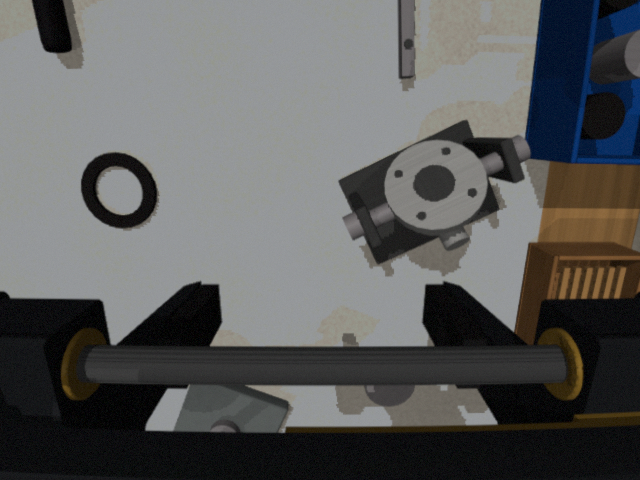

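```bash
python3 - <<'E'
from h import *
s=load('scene0.png');d=load('side0.png')
S=[(203.3,265),(240,277.7),(218.3,311),(176.7,297.3)]
P=[onz(s,u,v,.018) for u,v in S];print('foot scene',np.round(P,4),np.mean(P,0),[np.linalg.norm(P[i]-P[(i+1)%4]).round(4) for i in range(4)])
D=[(295,351),(349,357.5),(336,395),(286.5,386.5)]
P=[onz(d,u,v,.018) for u,v in D];print('foot side',np.round(P,4),np.mean(P,0),[np.linalg.norm(P[i]-P[(i+1)%4]).round(4) for i in range(4)])
print('block',tri([(s,150+115/3,180+132/3),(d,215+204/2,300+38/2)]))
print('lens',tri([(s,150+178/3,180+124/3),(d,215+110/2,300+91/2)]))
print('handle end',tri([(s,150+186/3,180+46/3),(d,215+10/2,300+104/2)]))
print('face',tri([(s,285+203/4,290+206/4),(d,345+95/2.3,220+45/2.3)]))
for p in [(437,349),(376,352),(425,300)]: print(onz(s,*p,.016))
E
```

```text
foot scene [[ 0.4409 -0.2957  0.018 ]
 [ 0.4854 -0.1964  0.018 ]
 [ 0.5845 -0.2412  0.018 ]
 [ 0.5413 -0.3495  0.018 ]] [ 0.5130332 -0.2707089  0.018    ] [np.float64(0.1088), np.float64(0.1088), np.float64(0.1166), np.float64(0.114)]
foot side [[ 0.4577 -0.2266  0.018 ]
 [ 0.5814 -0.2565  0.018 ]
 [ 0.5397 -0.3444  0.018 ]
 [ 0.4316 -0.313   0.018 ]] [ 0.5026206  -0.28512881  0.018     ] [np.float64(0.1273), np.float64(0.0973), np.float64(0.1125), np.float64(0.0902)]
block (array([ 0.50509778, -0.27757369,  0.24062024]), [np.float64(0.0005728636295345538), np.float64(0.000572863629534536)])
lens (array([ 0.4029075 , -0.26595972,  0.13656249]), [np.float64(0.004142314663415571), np.float64(0.004142314663415523)])
handle end (array([ 0.29849152, -0.27063838,  0.12987814]), [np.float64(0.0005114437111175793), np.float64(0.0005114437111176752)])
face (array([0.71686749, 0.03318153, 0.08483595]), [np.float64(0.0020237701963468704), np.float64(0.0020237701963470365)])
[0.70525687 0.26697856 0.016     ]
[0.70640896 0.12692245 0.016     ]
[0.56941658 0.26114461 0.016     ]
```

The wrist picture shows the valve flange at (436,183) with its bore at (435,183), the end of one bar at (405,75), the seal ring at (120,190) and part of the foot at (230,405). I'll move over the stop and look with both the wrist and side cameras.

```bash
python3 -m pendant '[1,0.3,0,-0.2,0,0,0, 1,0.6,0,-0.4,0,0,0, 1,0.8,0,-0.5,0,0,0, 1,0.9,0,-0.5,0,0,0, 1,0.9,0,-0.5,0,0,0, 1,0.9,0,-0.5,0,0,0, 1,0.9,0,-0.5,0,0,0]' 
python3 - <<'E'
from h import *
w=shot('wrist','w1.png');print(w['cam_to_world'].round(3).tolist(),r.get_state()['tool_pos'])
E
```

```text
clock: 0.85
tool_pos: [0.6248, 0.1314, 0.2917]
eef_rot: [0.708, 0.706, -0.002, 0.0]
contact_force: [0.3, -0.2, 0.1]
opening: 0.997
finger_force: 0.0
[[1.0, 0.002, 0.003, 0.624], [-0.003, 0.962, 0.273, 0.202], [-0.002, -0.273, 0.962, 0.459], [0.0, 0.0, 0.0, 1.0]] [0.62487499 0.13171164 0.29188875]
```

View pics/w1.png

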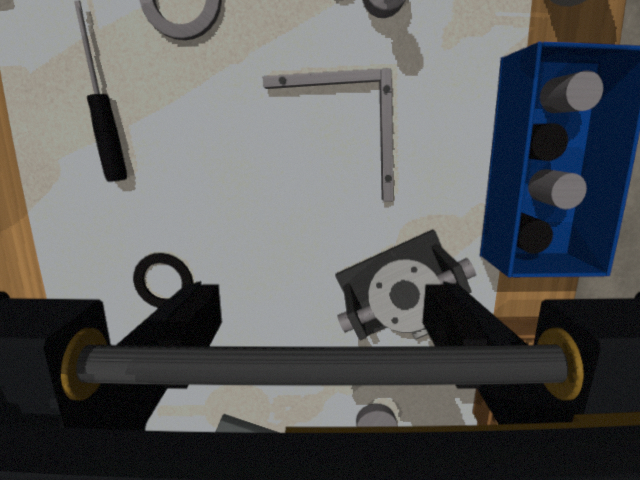

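The wrist picture shows the stop clearly: one bar runs from (264,81) to the corner (386,72), the other from the corner down to (388,200). The flange is at (404,295). Now I'll measure the bar edges and the bolt holes.

```bash
cat > meas.py <<'E'
from h import *
w0,w1,s=load('wrist0.png'),load('w1.png'),load('scene0.png')
g=lambda a:cv2.cvtColor(a['img'],cv2.COLOR_RGB2GRAY).astype(float)
def blob(a,u,v,h=4):
    G=cv2.GaussianBlur(g(a),(0,0),.7);x,y=int(round(u)),int(round(v));p=G[y-h:y+h+1,x-h:x+h+1]
    W=np.clip(np.median(p)-12-p,0,None);Y,X=np.mgrid[y-h:y+h+1,x-h:x+h+1];return (X*W).sum()/W.sum(),(Y*W).sum()/W.sum()
H={'a':[(446,151),(414,269),None],'b':[(399,173),(379,285),None],'c':[(422,216),(395,321),None],'d':[(472,193),None,None]}
# scene seeds matched by world position
sc=[(324.2,333.8),(337.8,333.8),(347.8,348.8),(333.8,349.3)]
Q={}
for k,l in H.items():
    A=[(c,*blob(c,*p)) for c,p in zip((w0,w1),l) if p]
    z0=onz(w0,*A[0][1:],.088); sp=min(sc,key=lambda p:np.linalg.norm(onz(s,*p,.088)-z0)); A.append((s,*blob(s,*sp,3)))
    Q[k],e=tri(A);print(k,[np.round(x[1:],1).tolist() for x in A],Q[k].round(4),np.round(e,4))
M=np.array(list(Q.values()));c=M.mean(0);n=np.linalg.svd(M-c)[2][2];n*=np.sign(n[2])
print('face',c.round(4),'n',n.round(3),'slope',np.arccos(n[2]),'az',np.degrees(np.arctan2(n[1],n[0])),'planar res',((M-c)@n).round(4))
G=g(w1)
for v in (110,130,150):print('row',v,G[v,374:404].astype(int))
for u in (290,320,350):print('col',u,G[66:94,u].astype(int))
E
python3 meas.py
```

```text
a [[445.8, 150.8], [413.5, 269.2], [347.1, 348.6]] [0.7256 0.0588 0.0715] [0.0007 0.0007 0.0003]
b [[398.2, 173.3], [378.7, 284.9], [336.1, 336.1]] [0.6887 0.0376 0.0633] [0.0023 0.0016 0.0011]
c [[421.2, 215.2], [394.5, 320.1], [323.8, 333.5]] [0.7018 0.0097 0.0977] [0.0006 0.0006 0.0002]
d [[472.0, 192.2], [334.4, 348.4]] [0.7399 0.0298 0.1001] [0.0006 0.0006]
face [0.714  0.034  0.0832] n [-0.418  0.577  0.702] slope 0.7929598929434437 az 125.88590412820993 planar res [ 0.0013 -0.0012  0.0012 -0.0013]
row 110 [160 157 161 159 156 137  70  76 111 113 114 112 112 111 113 113 111 102
  90 127 155 158 159 158 160 160 160 159 160 160]
row 130 [162 158 158 159 159 145  85  63  93 112 111 112 109 110 112 107 109 102
  90 119 151 156 153 156 157 161 161 161 159 161]
row 150 [159 160 160 159 158 152 126  67  73 106 107 106 107 109 108 109 106 104
 109 148 152 154 154 154 159 160 160 159 161 158]
col 290 [158 158 162 160 157 155 155 153 138 121 116 112 113 112 111 112 111 110
 106  65  45  78 113 118 117 116 116 112]
col 320 [159 156 151 151 156 152 136 121 118 115 113 115 112 114 114 111 109  68
  46  81 112 112 114 114 116 115 112 110]
col 350 [157 158 158 155 141 125 117 116 116 115 120 115 116 112 109  75  48  77
 109 114 114 112 114 113 114 114 126 158]
```

```bash
sed -i "s/A.append((s,\*blob(s,\*sp,3)))/A.append((s,*blob(s,*sp,2)))/" meas.py; cat >> meas.py <<'E'
# inner edges: px -> (top z=.016),(foot z=0)
V=np.array([onz(w1,u,v,.016) for u,v in((381.6,110),(382.1,130),(382.7,150))]);Hh=np.array([onz(w1,u,v,.016) for u,v in((290,84.6),(320,82.6),(350,80.6))])
V0=np.array([onz(w1,u,v,0) for u,v in((379.3,110),(379.6,130),(380.3,150))]);H0=np.array([onz(w1,u,v,0) for u,v in((290,87.1),(320,85),(350,83.1))])
Vo=np.array([onz(w1,u,v,.016) for u,v in((392,110),(392.4,130),(392.9,150))])
for n_,a in(('V',V),('V0',V0),('Vout',Vo),('H',Hh),('H0',H0)):print(n_,a.round(4)[:,:2].tolist())
for a,b,ends in((w1,'ends',[(264,83),(388,200)]),):
    print([onz(a,*p,.016).round(4).tolist() for p in ends])
E
python3 meas.py | grep -v '^row\|^col'
```

```text
a [[445.8, 150.8], [413.5, 269.2], [347.3, 348.6]] [0.7256 0.0589 0.0717] [0.0006 0.0008 0.0003]
b [[398.2, 173.3], [378.7, 284.9], [336.8, 334.5]] [0.6878 0.039  0.0681] [0.0015 0.001  0.0007]
c [[421.2, 215.2], [394.5, 320.1], [323.8, 333.4]] [0.7018 0.0097 0.0978] [0.0006 0.0006 0.0002]
d [[472.0, 192.2], [333.4, 349.0]] [0.7406 0.0286 0.0981] [0.0003 0.0003]
face [0.7139 0.034  0.0839] n [-0.325  0.56   0.762] slope 0.7044644448702855 az 120.1008176609397 planar res [ 0.0009 -0.0008  0.0008 -0.0009]
  90 127 155 158 159 158 160 160 160 159 160 160]
  90 119 151 156 153 156 157 161 161 161 159 161]
 109 148 152 154 154 154 159 160 160 159 161 158]
 106  65  45  78 113 118 117 116 116 112]
  46  81 112 112 114 114 116 115 112 110]
 109 114 114 112 114 113 114 114 126 158]
V [[0.6913, 0.2305], [0.6927, 0.2085], [0.6942, 0.1859]]
V0 [[0.691, 0.2315], [0.6922, 0.2087], [0.6938, 0.1853]]
Vout [[0.7032, 0.2306], [0.7046, 0.2085], [0.7062, 0.1859]]
H [[0.5875, 0.258], [0.6212, 0.26], [0.6548, 0.262]]
H0 [[0.5861, 0.2573], [0.6211, 0.2594], [0.6559, 0.2614]]
[[0.5583, 0.2599, 0.016], [0.703, 0.1268, 0.016]]
```

```bash
python3 -m pendant '[1,-0.3,-0.2,-0.2,0,0,0, 1,-0.6,-0.4,-0.4,0,0,0, 1,-0.9,-0.6,-0.5,0,0,0, 1,-1,-0.8,-0.5,0,0,0]' >/dev/null
python3 -m pendant '[1,-0.3,0,0,0,0,0, 1,-0.6,0,0,0,0,0, 1,-0.9,0,0,0,0,0, 1,-1,0,0,0,0,0]' >/dev/null
python3 -m pendant '[1,-0.3,0,0,0,0,0, 1,-0.6,0,0,0,0,0, 1,-0.9,0,0,0,0,0, 1,-1,0,0,0,0,0, 1,-1,0,0,0,0,0, 1,-1,0,0,0,0,0, 1,-1,0,0,0,0,0]'
python3 - <<'E'
from h import *
w=shot('wrist','w2.png');print(w['cam_to_world'].round(3).tolist(),r.get_state()['tool_pos'])
E
```

```text
clock: 2.4
tool_pos: [0.5132, -0.306, 0.3666]
eef_rot: [0.706, 0.708, 0.001, -0.0]
contact_force: [0.5, 0.7, 0.0]
opening: 1.003
finger_force: 0.0
[[1.0, -0.004, -0.002, 0.511], [0.004, 0.963, 0.268, -0.236], [0.001, -0.268, 0.963, 0.534], [0.0, 0.0, 0.0, 1.0]] [ 0.51322467 -0.30613653  0.36667343]
```

View pics/w2.png

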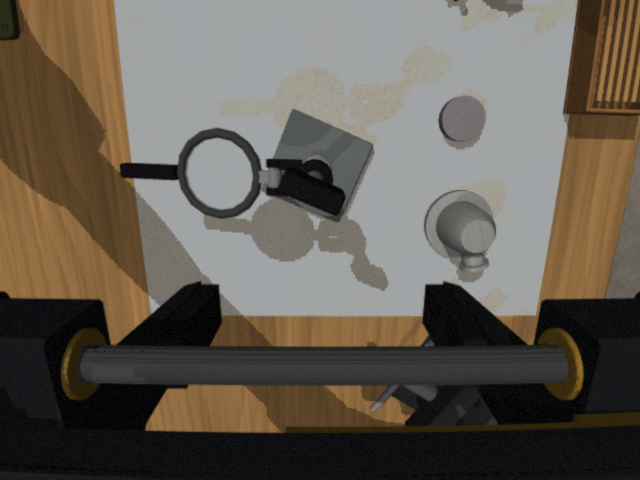

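The wrist picture shows the foot's top corners at (293,110), (373,147) and (338,221), the block's top spanning about (283,180) to (340,202), the lens at (219,173) and the handle end at (122,170).

```bash
python3 - <<'E'
from h import *
w=load('w2.png');s=load('scene0.png');d=load('side0.png')
hsv=cv2.cvtColor(w['img'],cv2.COLOR_RGB2HSV);G=cv2.cvtColor(w['img'],cv2.COLOR_RGB2GRAY)
# foot edges: subpixel corners from the three visible edges by gradient
def edge(p,q,hw=5):
    p,q=np.array(p,float),np.array(q,float);t=(q-p)/np.linalg.norm(q-p);n=np.array([-t[1],t[0]]);pts=[]
    for f in np.linspace(.15,.85,15):
        c=p+(q-p)*f;o=np.arange(-hw,hw+.1,.25)
        v=cv2.remap(G.astype(np.float32),*[np.float32((c+n*k)[None] if 0 else np.array([c+n*k for k in o])[:,i][None]) for i in(0,1)],cv2.INTER_LINEAR)[0]
        v=np.convolve(v,np.ones(5)/5,'valid');k=np.argmax(abs(np.diff(v)));pts.append(c+n*o[k+2])
    l=cv2.fitLine(np.float32(pts),cv2.DIST_HUBER,0,.01,.01).ravel();return l
L=[edge((293,110),(373,147)),edge((373,147),(338,221)),edge((293,110),(275,150))]
def X(a,b):
    A=np.array([[a[0],-b[0]],[a[1],-b[1]]]);t=np.linalg.solve(A,[b[2]-a[2],b[3]-a[3]]);return a[2:]+t[0]*a[:2]
tr=X(L[0],L[1]);tl=X(L[0],L[2]);br=np.array([338,221.])
W=[onz(w,*p,.018) for p in(tl,tr)]
e=W[1]-W[0];print('foot corners',np.round(W,4),'top edge',np.linalg.norm(e),np.degrees(np.arctan2(e[1],e[0])))
l=L[1];q=[onz(w,*(tr+f*l[:2]*np.sign(l[1])),.018) for f in(0,70)];ee=q[1]-q[0];print('right edge az',np.degrees(np.arctan2(ee[1],ee[0])))
br_=onz(w,*br,.018);print('br',br_,np.linalg.norm(br_-W[1]),'centre diag',(W[0]+br_)/2)
m=(G<38).astype(np.uint8);m[:,:200]=0;m[260:]=0;m[:,360:]=0;m[:150]=0
n,lab,stt,cen=cv2.connectedComponentsWithStats(m);i=1+np.argmax(stt[1:,4]);print(stt[i],cen[i])
# block end corners in w2, typed
for p in [(285,168),(345,190),(336,214),(279,193)]:print('blk',onz(w,*p,.261).round(4))
print('block tri',tri([(w,313,191),(s,150+115/3,180+132/3),(d,215+204/2,300+38/2)]))
print('lens',tri([(w,219,173),(s,150+178/3,180+124/3),(d,215+110/2,300+91/2)]))
print('hend',tri([(w,122,170),(s,150+186/3,180+46/3),(d,215+10/2,300+104/2)]))
c=w['img'][90:240,100:400,::-1];c=np.clip(c.astype(float)*2,0,255).astype(np.uint8);cv2.imwrite('pics/w2c.png',cv2.resize(c,None,fx=2.6,fy=2.6,interpolation=cv2.INTER_CUBIC))
E
```

```text
foot corners [[ 0.4725 -0.1973  0.018 ]
 [ 0.5933 -0.248   0.018 ]] top edge 0.13101893931983694 -22.757427700760463
right edge az -122.54916244651126
br [ 0.53548372 -0.35134154  0.018     ] 0.11840549597962526 centre diag [ 0.50397467 -0.27433112  0.018     ]
[ 267  159   78   57 2585] [307.97756286 184.19535783]
blk [ 0.4848 -0.2576  0.261 ]
blk [ 0.5289 -0.2735  0.261 ]
blk [ 0.5225 -0.2917  0.261 ]
blk [ 0.48  -0.276  0.261]
block tri (array([ 0.50494135, -0.2774605 ,  0.24046895]), [np.float64(0.0002704123567221566), np.float64(0.0007028526061833812), np.float64(0.00046611252939353674)])
lens (array([ 0.40299068, -0.26855368,  0.13824378]), [np.float64(0.004108737738997402), np.float64(0.005985208193062147), np.float64(0.0031321209625495617)])
hend (array([ 0.29677484, -0.27038964,  0.13034969]), [np.float64(0.0032559636708735552), np.float64(0.0011416312159200498), np.float64(0.0022201521592019667)])
```

View pics/w2c.png

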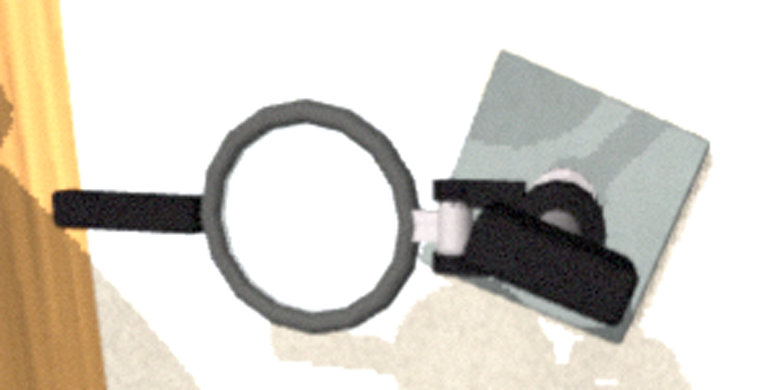

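```bash
python3 -m pendant '[1,0.2,-0.055,0,0,0,-0.738, 1,0.2,-0.055,0,0,0,-0.738, 1,0.2,-0.055,0,0,0,-0.738, 1,0.2,-0.055,0,0,0,-0.738, 1,0.2,-0.055,0,0,0,-0.738, 1,0.2,-0.055,0,0,0,-0.738, 1,0.2,-0.055,0,0,0,-0.738, 1,0.2,-0.055,0,0,0,-0.738, 1,0.2,-0.055,0.3,0,0,-0.738, 1,0.2,-0.055,0.3,0,0,-0.738, 1,0.2,-0.055,0.3,0,0,-0.738]' 
python3 - <<'E'
from h import *
st=r.get_state();print(st['q'].round(2),R.from_quat(st['eef_rot']).as_matrix().round(3).tolist(),st['tool_pos'])
t=np.radians(-23.6+90);Rm=R.from_matrix(np.array([[np.sin(t),np.cos(t),0],[-np.cos(t),np.sin(t),0],[0,0,-1]]))
print(rows([.505,-.276,.226],Rm=Rm))
E
```

```text
clock: 3.55
tool_pos: [0.5042, -0.2776, 0.3218]
eef_rot: [0.204, 0.979, 0.0, -0.001]
contact_force: [-0.5, -0.5, 1.4]
opening: 0.998
finger_force: 0.0
[ 0.69  0.54 -0.44  1.56  0.25  1.1   1.34] [[-0.917, 0.399, -0.001], [0.399, 0.917, 0.001], [0.001, 0.0, -1.0]] [ 0.50424353 -0.27761073  0.32184791]Traceback (most recent call last):
  File "<stdin>", line 3, in <module>
  File "scipy/spatial/transform/_rotation.pyx", line 1143, in scipy.spatial.transform._rotation.Rotation.from_matrix
ValueError: Non-positive determinant (left-handed or null coordinate frame) in rotation matrix 0: [[ 0.91636273  0.40034903  0.        ]
 [-0.40034903  0.91636273  0.        ]
 [ 0.          0.         -1.        ]].
```

```bash
python3 -m pendant '[1,0,0.01,0.25,0,0,0, 1,0,0.01,0.45,0,0,0, 1,0,0.01,0.6,0,0,0, 1,0,0.01,0.64,0,0,0, 1,0,0.01,0.64,0,0,0, 0,0,0.01,0.64,0,0,0, 0,0,0.01,0.64,0,0,0, 0,0,0.01,0.64,0,0,0, 0,0,0.01,0.64,0,0,0, 0,0,0.01,0.64,0,0,0, 0,0,0.01,0.64,0,0,0, 0,0,0.01,0.64,0,0,0]' 50
python3 -m pendant '[0,0,0,0,0,0,0, 0,0,0,0,0,0,0, 0,0,0,0,0,0,0, 0,0,0,-0.03,0,0,0, 0,0,0,-0.06,0,0,0, 0,0,0,-0.06,0,0,0]' 50
```

```text
clock: 4.75
tool_pos: [0.5049, -0.2773, 0.2255]
eef_rot: [0.204, 0.979, 0.0, -0.0]
contact_force: [-0.8, 0.8, 0.9]
opening: 0.388
finger_force: 0.0
clock: 5.35
tool_pos: [0.5045, -0.2773, 0.2345]
eef_rot: [0.204, 0.979, 0.0, -0.0]
contact_force: [0.2, -1.4, -7.4]
opening: 0.195
finger_force: 50.0
```

```bash
python3 -m pendant '[0,0,0,-0.15,0,0,0, 0,0,0,-0.3,0,0,0, 0,0.1,0.2,-0.34,0,0,-0.08, 0,0.2,0.4,-0.34,0,0,-0.14, 0,0.3,0.6,-0.34,0,0,-0.2, 0,0.42,0.88,-0.34,0,0,-0.26, 0,0.42,0.88,-0.34,0,0,-0.302, 0,0.42,0.88,-0.34,0,0,-0.302, 0,0.42,0.88,-0.34,0,0,-0.302]'
python3 - <<'E'
from h import *
st=r.get_state();print(st['q'].round(2),R.from_quat(st['eef_rot']).as_matrix().round(3).tolist(),st['tool_pos'])
for p in ([.53,0,.285],[.59,.155,.285],[.61,.178,.285]): print(rows(p))
E
```

```text
clock: 6.25
tool_pos: [0.4994, -0.1328, 0.2853]
eef_rot: [-0.031, 1.0, -0.001, -0.001]
contact_force: [0.1, -2.8, -7.4]
opening: 0.196
finger_force: 50.0
[ 0.54  0.51 -0.58  1.79  0.34  0.95  1.45] [[-0.998, -0.062, -0.001], [-0.062, 0.998, -0.003], [0.001, -0.003, -1.0]] [ 0.49939561 -0.13275178  0.28525516]
(array([-0.259,  0.871, -0.001]), array([0., 0., 0.]))
(array([-0.722,  1.877, -0.005]), array([0., 0., 0.]))
(array([-0.865,  2.022, -0.005]), array([0., 0., 0.]))
```

```bash
python3 -m pendant '[0,-0.06,0.25,0,0,0,0, 0,-0.14,0.5,0,0,0,0, 0,-0.2,0.75,0,0,0,0, 0,-0.26,0.98,0,0,0,0]' >/dev/null
python3 -m pendant '[0,-0.2,0.3,0,0,0,0, 0,-0.4,0.6,0,0,0,0, 0,-0.6,0.9,0,0,0,0, 0,-0.6,0.98,0,0,0,0, 0,-0.6,0.98,0,0,0,0,0,-0.6,0.98,0,0,0,0]'
python3 - <<'E'
from h import *
st=r.get_state();print(st['q'].round(2),st['tool_pos'])
print(rows([.614,.179,.2265]),rows([.633,.2006,.2265]))
shot('side','side1.png')
a=cv2.imread('pics/side1.png')[60:330,180:480];cv2.imwrite('pics/side1c.png',cv2.resize(a,None,fx=2.2,fy=2.2))
E
```

```text
clock: 7.25
tool_pos: [0.6096, 0.169, 0.2844]
eef_rot: [-0.031, 1.0, -0.002, -0.001]
contact_force: [-1.5, -2.6, -7.9]
opening: 0.199
finger_force: 50.0
[-0.06  0.67 -0.54  1.44  0.37  1.13  0.97] [0.60959848 0.16900501 0.28439167]
(array([-0.035,  0.066,  0.386]), array([0., 0., 0.])) (array([-0.17 ,  0.202,  0.385]), array([0., 0., 0.]))
```

View pics/side1c.png

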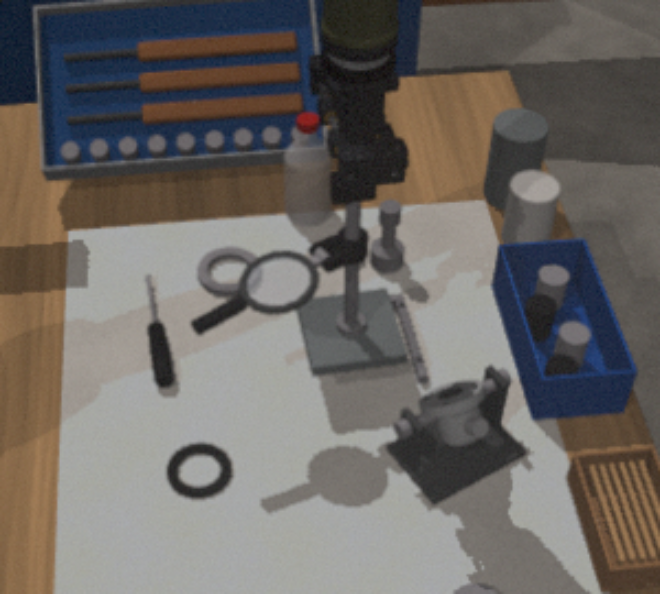

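The picture shows the stand hanging level over the stop's open corner with its lens pointing away from the cradle. Clear to lower it.

```bash
python3 -m pendant '[0,-0.03,0.06,0.2,0,0,0, 0,-0.03,0.06,0.34,0,0,0, 0,-0.03,0.06,0.38,0,0,0, 0,-0.03,0.06,0.392,0,0,0, 0,-0.03,0.06,0.394,0,0,0, 0,-0.03,0.06,0.394,0,0,0]' 
python3 -m pendant '[0,-0.03,0,0,0,0,0, 0,-0.06,0,0,0,0,0, 0,-0.08,0,0,0,0,0, 0,-0.1,0,0,0,0,0, 0,-0.12,0,0,0,0,0, 0,-0.13,0,0,0,0,0]' 10
python3 - <<'E'
from h import *
print(rows([.633,.2006,.2255]))
E
```

```text
clock: 7.9
tool_pos: [0.6173, 0.1796, 0.23]
eef_rot: [-0.03, 1.0, 0.001, 0.004]
contact_force: [0.3, 2.2, 5.4]
opening: 0.197
finger_force: 50.0
clock: 8.5
tool_pos: [0.6326, 0.1829, 0.228]
eef_rot: [-0.032, 0.999, 0.001, -0.001]
contact_force: [-4.9, 3.6, 12.5]
opening: 0.204
finger_force: 10.0
(array([-0.01 ,  0.118,  0.017]), array([0., 0., 0.]))
```

```bash
python3 -m pendant '[0,-0.01,0.03,-0.01,0,0,0, 0,-0.01,0.06,-0.01,0,0,0, 0,-0.01,0.08,-0.01,0,0,0, 0,-0.01,0.1,-0.01,0,0,0, 0,-0.01,0.115,-0.01,0,0,0, 0,-0.02,0.125,-0.01,0,0,0, 0,-0.02,0.135,-0.01,0,0,0]' 10
python3 - <<'E'
from h import *
st=r.get_state();print(st['tool_pos'],st['contact_force'],rows([.633,.2006,.2255]))
E
```

```text
clock: 9.2
tool_pos: [0.6356, 0.1972, 0.2299]
eef_rot: [-0.03, 1.0, -0.003, -0.0]
contact_force: [-4.0, -5.0, 16.8]
opening: 0.205
finger_force: 10.2
[0.63562102 0.19723394 0.22988078] [-4.02117026 -5.02811224 16.82022832] (array([0.016, 0.024, 0.029]), array([0., 0., 0.]))
```

```bash
python3 -m pendant '[0.5,0,0,-0.02,0,0,0, 0.5,0,0,-0.02,0,0,0, 0.5,0,0,-0.02,0,0,0, 0.5,0,0,-0.02,0,0,0]'
python3 - <<'E'
from h import *
w=shot('wrist','w3.png');d=shot('side','side2.png');s=shot('scene','scene2.png')
f=lambda s,P:proj(s,P).round(0)
f2=lambda im,x0,y0,w,h,k:cv2.resize(im[y0:y0+h,x0:x0+w],None,fx=k,fy=k,interpolation=cv2.INTER_CUBIC)
c=np.zeros((600,800,3),np.uint8)
print(f(s,[.633,.2,.0]),f(d,[.633,.2,0]),f(w,[.633,.2,0]))
u,v=map(int,f(s,[.633,.2,.05]));c[:300,:400]=f2(s['img'][:,:,::-1],u-50,v-37,100,75,4)[:300]
print('scene crop',u-50,v-37)
u,v=map(int,f(d,[.633,.2,.05]));c[:300,400:]=f2(d['img'][:,:,::-1],u-50,v-37,100,75,4)[:300]
print('side crop',u-50,v-37)
c[300:,:400]=cv2.resize(w['img'][:,:,::-1],(400,300))
cv2.imwrite('pics/comp2.png',c)
E
```

```text
clock: 9.6
tool_pos: [0.635, 0.2004, 0.2299]
eef_rot: [-0.031, 1.0, -0.001, -0.001]
contact_force: [0.3, -2.0, -0.7]
opening: 0.499
finger_force: 0.8
[403. 327.] [344. 216.] [321. 203.]
scene crop 356 278
side crop 294 167
```

View pics/comp2.png

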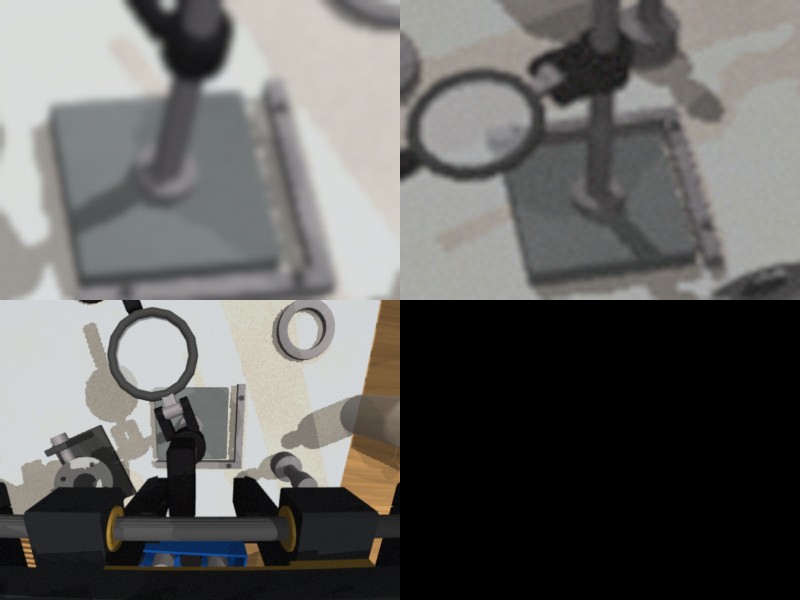

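The composite shows the foot in the stop but not home. There are gaps of roughly 10 mm along the +x bar (side view, right of the foot) and the +y bar (scene view, right of the foot). Next I'll measure them.

```bash
cat > foot.py <<'E'
from h import *
ps=.062;ex=np.array([np.cos(ps),np.sin(ps),0]);ey=np.array([-np.sin(ps),np.cos(ps),0]);O=np.array([.633,.2006,0])
def st(P): return (np.array([(P-O)@ex,(P-O)@ey])*1000).round(1)
E
python3 - <<'E'
from foot import *
s,d,w=load('scene2.png'),load('side2.png'),load('w3.png')
for n,a,L in(('scene',s,[(369,305),(416.75,301.25),(425.25,345),(376,347)]),('side',d,[(357.75,198.2),(368.5,232.5),(327.75,235.5)])):
    for p in L:print(n,p,st(onz(a,*p,.018)))
G=cv2.cvtColor(w['img'],cv2.COLOR_RGB2GRAY)
for v in(170,200,230):print(v,G[v,355:395],st(onz(w,365,v,.018)),st(onz(w,380,v,.016)))
for u in(330,345,360):print(u,G[245:275,u],st(onz(w,u,254,.018)))
E
```

```text
scene (369, 305) [-58.1 -74.9]
scene (416.75, 301.25) [-56.9  42.8]
scene (425.25, 345) [64.1 36.7]
scene (376, 347) [ 57.1 -76.4]
side (357.75, 198.2) [51.8 46.5]
side (368.5, 232.5) [ 52.3 -88.7]
side (327.75, 235.5) [-61.8 -80.2]
170 [109 111 112 109 108 112 111 110 109 121 194 197 139 123 125 126 128 127
 125 126 128 126 105  55  51 104 142 146 147 148 148 149 147 146 150 154
 161 199 203 206] [-36.6  44.5] [-36.5  60. ]
200 [114 113 116 115 113 113 116 112 124 192 208 200 149 128 129 128 125 125
 124 125 122  88  54  66 125 131 130 133 135 132 132 138 148 154 166 200
 203 205 207 213] [-5.9 45.4] [-5.6 61.3]
230 [114 113 114 113 114 113 113 123 175 201 203 148 127 128 127 129 127 125
 123 120  69  60 106 141 148 149 153 154 151 151 147 135 155 177 205 207
 208 212 211 213] [26.1 46.5] [26.6 62.7]
330 [126 124 127 124 126 126 123 119 117 154 163  91  80  86 113 143 146 144
 145 146 146 145 144 149 165 189 210 211 215 213] [52.9  9.6]
345 [112 113 112 115 113 114 112 108 103 146 160  86  75  85 113 139 147 147
 146 145 146 145 146 148 149 177 209 213 213 214] [52.8 25.8]
360 [113 113 115 109 110 113 111 106 123 167 168 104  74  68  86 117 130 129
 130 127 125 128 131 130 141 174 202 205 203 207] [52.8 41.9]
```

The stand is about 15 mm short in y and 6 mm short in x, still square to the bars. Pushing it at the top tipped it. I'll regrip firmly, lift it just clear of the bench, carry it against the bars and set it down.

```bash
python3 -m pendant '[0.6,0.03,-0.05,0,0,0,0, 0.6,0.053,-0.093,0.02,0,0,0, 0.6,0.053,-0.093,0.03,0,0,0, 0.6,0.053,-0.093,0.03,0,0,0, 0,0.053,-0.093,0.03,0,0,0, 0,0.053,-0.093,0.03,0,0,0, 0,0.053,-0.093,0.03,0,0,0, 0,0.053,-0.093,0.03,0,0,0, 0,0.053,-0.093,0.03,0,0,0, 0,0.053,-0.093,0.03,0,0,0, 0,0.053,-0.093,0.03,0,0,0]' 60
python3 -m pendant '[0,0,0,-0.01,0,0,0, 0,0,0,-0.02,0,0,0, 0,0,0,-0.03,0,0,0, 0,0,0,-0.03,0,0,0]'
python3 - <<'E'
from foot import *
t=r.get_state();print(st(t['tool_pos']))
w=shot('wrist','w4.png');G=cv2.cvtColor(w['img'],cv2.COLOR_RGB2GRAY)
for v in(170,200,230):
    g=np.diff(G[v,330:375].astype(int));e=330.5+np.argmax(g);print('y edge',v,e,st(onz(w,e,v,.020)))
for u in(330,345):
    g=np.diff(G[235:262,u].astype(int));e=235.5+np.argmax(g);print('x edge',u,e,st(onz(w,u,e,.020)))
E
```

```text
clock: 10.85
tool_pos: [0.6285, 0.186, 0.2265]
eef_rot: [-0.031, 1.0, -0.001, 0.0]
contact_force: [-0.1, -2.9, 2.7]
opening: 0.197
finger_force: 60.0
clock: 11.25
tool_pos: [0.6279, 0.1873, 0.2304]
eef_rot: [-0.032, 0.999, 0.0, -0.0]
contact_force: [-0.3, 0.0, -8.0]
opening: 0.197
finger_force: 60.0
[ -5.9 -13. ]
y edge 170 334.5 [-44.5   1.1]
y edge 200 332.5 [-13.9  -0.6]
y edge 230 345.5 [18.  13.4]
x edge 330 248.5 [38.4 -2.8]
x edge 345 235.5 [24. 13.]
```

```bash
python3 -m pendant '[0,0,0.03,0,0,0,0, 0,0,0.06,0,0,0,0, 0,0,0.08,0,0,0,0, 0,0,0.088,0,0,0,0, 0,0,0.092,0,0,0,0, 0,0,0.092,0,0,0,0, 0,0,0.092,0,0,0,0]'
python3 -m pendant '[0,-0.015,0,0,0,0,0, 0,-0.03,0,0,0,0,0, 0,-0.036,0,0,0,0,0, 0,-0.04,0,0,0,0,0, 0,-0.04,0,0,0,0,0, 0,-0.04,0,0,0,0,0]'
python3 - <<'E'
from foot import *
t=r.get_state();print(st(t['tool_pos']),t['contact_force'])
E
```

```text
clock: 12.0
tool_pos: [0.6275, 0.2004, 0.2308]
eef_rot: [-0.031, 1.0, -0.0, -0.0]
contact_force: [0.1, -0.4, -7.2]
opening: 0.197
finger_force: 60.0
clock: 12.6
tool_pos: [0.6334, 0.201, 0.2308]
eef_rot: [-0.031, 1.0, -0.0, -0.0]
contact_force: [-0.5, -0.3, -7.1]
opening: 0.201
finger_force: 60.0
[0.4 0.3] [-0.47885358 -0.32577565 -7.10948895]
```

```bash
python3 -m pendant '[0,0,0.006,0,0,0,0, 0,0,0.012,0,0,0,0, 0,0,0.018,0,0,0,0, 0,0,0.018,0,0,0,0]'
python3 -m pendant '[0,-0.006,0,0,0,0,0, 0,-0.012,0,0,0,0,0, 0,-0.018,0,0,0,0,0, 0,-0.018,0,0,0,0,0]'
python3 - <<'E'
from foot import *
t=r.get_state();print(st(t['tool_pos']),t['contact_force'])
w=shot('wrist','w5.png');G=cv2.cvtColor(w['img'],cv2.COLOR_RGB2GRAY)
for v in(170,200,230):print(v,G[v,355:392])
for u in(330,345,360):print(u,G[240:275,u])
E
```

```text
clock: 13.0
tool_pos: [0.6333, 0.2032, 0.2309]
eef_rot: [-0.031, 1.0, -0.001, 0.0]
contact_force: [-0.3, -2.3, -6.6]
opening: 0.196
finger_force: 60.1
clock: 13.4
tool_pos: [0.6358, 0.2037, 0.2308]
eef_rot: [-0.031, 1.0, -0.0, -0.0]
contact_force: [-0.9, -2.5, -4.6]
opening: 0.201
finger_force: 60.2
[3.  2.9] [-0.93256783 -2.53048344 -4.62631392]
170 [117 116 117 118 120 119 118 118 114 116 116 115 116 116 113 115 112 113
 113 112 112 113 133 136 134 137 137 137 135 134 136 141 143 164 198 210
 213]
200 [118 118 120 117 116 119 122 119 120 118 118 121 118 118 118 118 118 117
 118 114 100 133 136 136 139 137 138 135 135 137 146 174 207 212 212 214
 213]
230 [116 116 118 118 118 117 120 117 117 117 118 117 119 120 118 119 120 117
 121 113 133 135 137 142 139 140 139 140 143 166 210 217 214 212 209 211
 215]
330 [18 15 18 15 15 11  9 11  8 10 10 10 18  4 17 21 17 15 10 22 20 27 26 28
 27 25 25 23 26 26 22 26 26 24 29]
345 [ 29  26  22  25  28  24  28  29  24  18  23  24  24  28  23  23  29  24
  29  33  68 107 123 102  85  87  84  84  99 112 117 120 122 121 140]
360 [118 117 116 116 117 118 118 118 116 120 118 119 117 116 115 116 117 113
  99 111 131 113  73  71  74  75  79  91 140 193 214 217 220 219 219]
```

```bash
python3 -m pendant '[0,-0.006,0,0,0,0,0, 0,-0.012,0,0,0,0,0, 0,-0.016,0,0,0,0,0, 0,-0.016,0,0,0,0,0]'
python3 - <<'E'
from foot import *
t=r.get_state();print(st(t['tool_pos']),t['contact_force'])
w=shot('wrist','w6.png');d=shot('side','side3.png');f2=lambda im,x0,y0,w,h,k:cv2.resize(im[y0:y0+h,x0:x0+w],None,fx=k,fy=k,interpolation=cv2.INTER_CUBIC)
c=np.zeros((600,800,3),np.uint8)
c[:,:400]=f2(w['img'][:,:,::-1],300,130,100,150,4);c[:300,400:]=f2(d['img'][:,:,::-1],294,167,100,75,4);cv2.imwrite('pics/comp3.png',np.clip(c*1.5,0,255).astype(np.uint8))
E
```

```text
clock: 13.85
tool_pos: [0.6381, 0.204, 0.2309]
eef_rot: [-0.031, 1.0, -0.0, -0.0]
contact_force: [-1.8, -3.2, -4.7]
opening: 0.196
finger_force: 60.2
[5.3 3. ] [-1.83018772 -3.21597799 -4.72394272]
```

View pics/comp3.png

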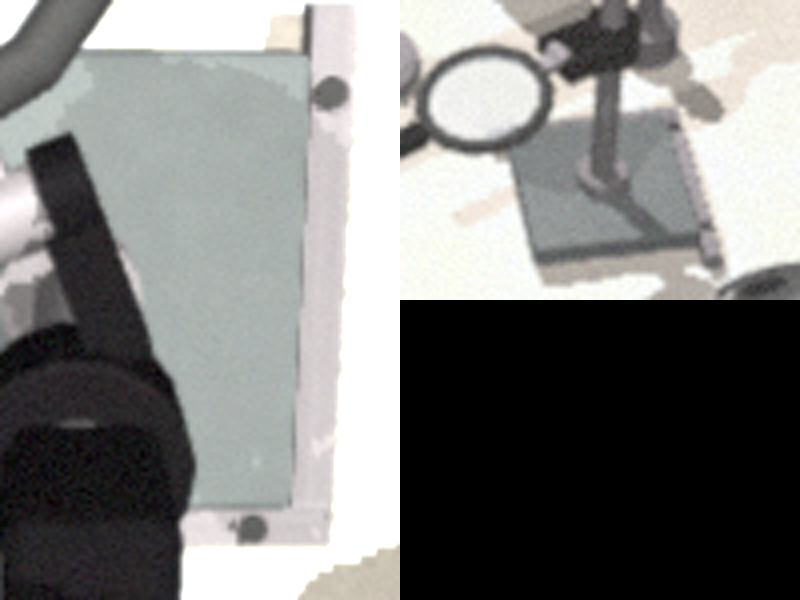

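The foot is now flush with both bars. I'll lower it and let go.

```bash
python3 -m pendant '[0,0,0,0.01,0,0,0, 0,0,0,0.02,0,0,0, 0,0,0,0.027,0,0,0, 0,0,0,0.03,0,0,0, 0,0,0,0.03,0,0,0]'
python3 -m pendant '[0.3,0.01,0,0,0,0,0, 0.3,0.01,0,0,0,0,0, 0.3,0.01,0,0,0,0,0]'
python3 - <<'E'
from foot import *
t=r.get_state();print(st(t['tool_pos']),t['contact_force'])
w=shot('wrist','w7.png');d=shot('side','side4.png');f2=lambda im,x0,y0,w,h,k:cv2.resize(im[y0:y0+h,x0:x0+w],None,fx=k,fy=k,interpolation=cv2.INTER_CUBIC)
G=cv2.cvtColor(w['img'],cv2.COLOR_RGB2GRAY)
for v in(170,200,230):print(v,G[v,355:392])
for u in(350,360):print(u,G[240:275,u])
c=np.zeros((600,800,3),np.uint8)
c[:,:400]=f2(w['img'][:,:,::-1],300,130,100,150,4);c[:300,400:]=f2(d['img'][:,:,::-1],294,167,100,75,4);cv2.imwrite('pics/comp4.png',np.clip(c*1.5,0,255).astype(np.uint8))
E
```

```text
clock: 14.45
tool_pos: [0.6385, 0.2039, 0.228]
eef_rot: [-0.031, 1.0, -0.0, 0.001]
contact_force: [-4.7, -5.4, 4.4]
opening: 0.198
finger_force: 60.2
clock: 14.75
tool_pos: [0.6384, 0.205, 0.2276]
eef_rot: [-0.032, 1.0, 0.001, 0.002]
contact_force: [0.3, -2.6, 2.3]
opening: 0.298
finger_force: 1.1
[5.7 4.1] [ 0.27787858 -2.57705858  2.31653395]
170 [118 117 115 116 115 114 115 116 115 113 114 114 114 117 114 115 114 114
 113 102  87 132 133 134 136 137 135 136 135 137 143 167 204 207 205 211
 219]
200 [116 116 118 116 120 119 117 118 119 117 119 117 118 118 117 118 117 113
  83 106 133 134 136 138 139 138 137 135 139 146 176 211 217 216 212 211
 212]
230 [119 118 117 117 115 117 118 118 116 120 119 118 120 119 120 116 116  80
 126 131 138 146 149 147 156 155 159 161 172 209 213 211 211 217 216 218
 218]
350 [118 116 116 117 117 116 116 117 118 118 115 118 120 117 105 104 130 151
 154 154 153 151 153 151 153 157 180 211 217 219 219 219 219 220 220]
360 [117 115 117 116 119 118 115 117 116 117 116 113 115 116 104  95 113 120
  87  59  62  62  63  66  71 116 178 211 215 217 219 220 220 220 220]
```

```bash
python3 -m pendant '[0.6,0,-0.01,0,0,0,0, 0.8,0,-0.025,0,0,0,0, 0.8,0,-0.025,0,0,0,0, 0.8,0,-0.025,-0.1,0,0,0, 0.8,0,-0.025,-0.3,0,0,0, 0.8,0,-0.025,-0.55,0,0,0, 0.8,0,-0.025,-0.6,0,0,0, 0.8,0,-0.025,-0.6,0,0,0]'
python3 - <<'E'
from foot import *
t=r.get_state();print(st(t['tool_pos']),t['tool_pos'],t['contact_force'],t['q'].round(2))
w=shot('wrist','w8.png');d=shot('side','side5.png');s=shot('scene','scene5.png');f2=lambda im,x0,y0,w,h,k:cv2.resize(im[y0:y0+h,x0:x0+w],None,fx=k,fy=k,interpolation=cv2.INTER_CUBIC)
c=np.zeros((600,800,3),np.uint8)
c[:,:400]=f2(w['img'][:,:,::-1],220,80,200,300,2);c[:300,400:]=f2(d['img'][:,:,::-1],269,127,133,100,3.01)[:300,:400];c[300:,400:]=f2(s['img'][:,:,::-1],340,250,100,75,4);cv2.imwrite('pics/comp5.png',np.clip(c*1.5,0,255).astype(np.uint8))
E
```

```text
clock: 15.65
tool_pos: [0.6376, 0.2011, 0.318]
eef_rot: [-0.032, 1.0, 0.001, 0.002]
contact_force: [-0.0, 0.2, -0.6]
opening: 0.8
finger_force: 0.0
[4.7 0.2] [0.63764634 0.20112338 0.31795977] [-0.0331236   0.19026148 -0.57746938] [-0.11  0.7  -0.54  1.27  0.35  1.26  0.98]
```

View pics/comp5.png

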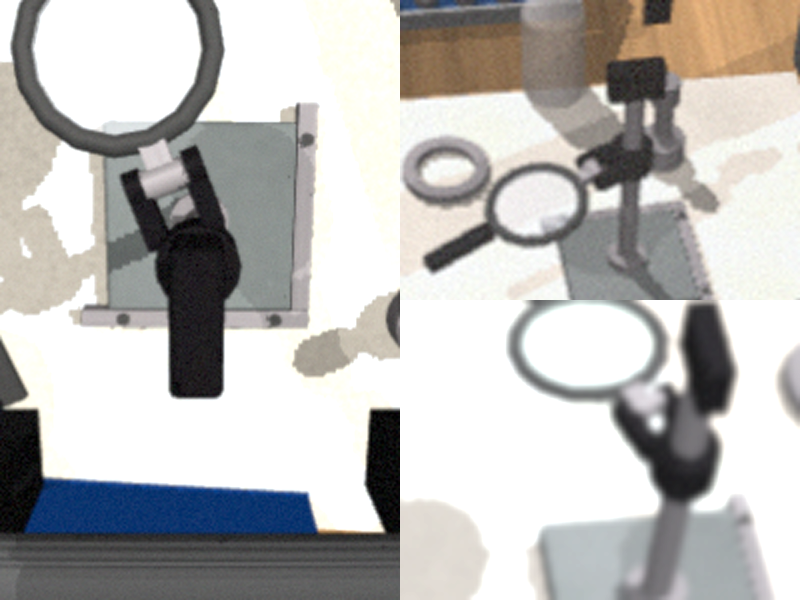

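The foot sits flush against both bars and the gripper is clear. Next I'll find the lens and handle from the side, scene and wrist pictures.

```bash
python3 -m pendant '[1,0.4,0,-0.2,0,0,0.095, 1,0.7,-0.2,-0.2,0,0,0.19, 1,0.95,-0.45,-0.2,0,0,0.285, 1,0.95,-0.45,-0.2,0,0,0.38, 1,0.95,-0.45,-0.2,0,0,0.475, 1,0.95,-0.45,-0.2,0,0,0.57, 1,0.95,-0.45,-0.2,0,0,0.665, 1,0.95,-0.45,-0.2,0,0,0.76, 1,0.95,-0.45,-0.2,0,0,0.855, 1,0.95,-0.45,-0.2,0,0,0.95, 1,0.95,-0.45,-0.2,0,0,0.95]'
python3 - <<'E'
from foot import *
s,d,w=load('scene5.png'),load('side5.png'),load('w8.png')
# dark/grey rim ellipse in w8 : contour fit around the lens
pr=[]
def rim(a,c,rad,th):
    G=cv2.GaussianBlur(cv2.cvtColor(a['img'],cv2.COLOR_RGB2GRAY),(0,0),1).astype(float);pts=[]
    for t in np.linspace(0,2*np.pi,72):
        rr=np.arange(rad*.6,rad*1.3,.25);xs=c[0]+rr*np.cos(t);ys=c[1]+rr*np.sin(t)
        ok=(xs>0)&(xs<639)&(ys>0)&(ys<479)
        if ok.sum()<10: continue
        v=G[ys[ok].astype(int),xs[ok].astype(int)];k=np.argmin(v)
        if v[k]<th: pts.append((xs[ok][k],ys[ok][k]))
    e=cv2.fitEllipse(np.float32(pts));return e,len(pts)
for n,a,c,rd,th in(('side',d,(314.8,194.4),15,75),('scene',s,(387,260),17,90),('w',w,(279,100),46,80)):
    e,k=rim(a,c,rd,th);print(n,np.round(e[0],1),np.round(e[1],1),k);pr.append((a,*e[0]))
X,e=tri(pr);print('lens',X,np.round(e,4),st(X))
v=X-O;h=np.hypot(v[0],v[1]);print('az',np.degrees(np.arctan2(v[1],v[0])),'r',h,'tilt',np.arctan2(X[2]-.155,h-.04))
print('hend ray', onz(d,278,214,.13), np.degrees(np.arctan2(*(onz(d,278,214,.13)-O)[[1,0]])))
t=r.get_state();print(t['tool_pos'],t['q'].round(2))
E
```

```text
clock: 16.9
tool_pos: [0.4984, 0.1236, 0.3451]
eef_rot: [0.656, 0.755, -0.001, -0.001]
contact_force: [-0.1, -0.0, 0.3]
opening: 1.006
finger_force: 0.0
side [311.4 189.3] [35.2 38.6] 35
scene [393.  261.1] [36.2 59.8] 25
w [276.5 105.8] [ 93.4 101.2] 72
lens [0.54318226 0.1659934  0.14893747] [0.007  0.0084 0.0085] [-91.8 -29. ]
az -158.92842355336467 r 0.09625405577333812 tilt -0.1073561820805531
hend ray [0.44413396 0.10968085 0.13      ] -154.2940731299664
[0.49836745 0.12362075 0.34510978] [-0.2   0.4  -0.2   1.71  0.09  1.05 -0.29]
```

```bash
cat >> foot.py <<'E'
def Ry(az):
    t=np.radians(az);y=np.array([np.cos(t),np.sin(t),0]);z=np.array([0,0,-1.]);return R.from_matrix(np.c_[np.cross(y,z),y,z])
E
python3 - <<'E'
from foot import *
print(rows([.4705,.1231,.115],Rm=Ry(-64.5)))
E
```

```text
(array([ 0.024, -0.18 ,  1.535]), array([-0.001,  0.002,  0.806]))
```

```bash
python3 -m pendant '[1,0.02,-0.18,0.1,0,0,0.095, 1,0.02,-0.18,0.2,0,0,0.19, 1,0.02,-0.18,0.3,0,0,0.285, 1,0.02,-0.18,0.4,0,0,0.38, 1,0.02,-0.18,0.5,0,0,0.475, 1,0.02,-0.18,0.6,0,0,0.57, 1,0.02,-0.18,0.7,0,0,0.665, 1,0.02,-0.18,0.8,0,0,0.76, 1,0.02,-0.18,0.9,0,0,0.806, 1,0.02,-0.18,0.9,0,0,0.806, 1,0.02,-0.18,0.9,0,0,0.806]'
python3 - <<'E'
from foot import *
t=r.get_state();print(t['q'].round(2),rows([.4705,.1231,.115],Rm=Ry(-64.5)))
w=shot('wrist','w9.png');cv2.imwrite('pics/w9s.png',cv2.resize(w['img'][:,:,::-1],(480,360)))
print(proj(w,[.4705,.1231,.134])*.75,proj(w,t['tool_pos'])*.75)
E
```

```text
clock: 18.0
tool_pos: [0.4716, 0.123, 0.2111]
eef_rot: [0.975, 0.223, -0.001, 0.0]
contact_force: [-0.6, 0.5, 0.7]
opening: 0.999
finger_force: 0.0
[-0.43  0.53  0.12  1.99 -0.1   0.63 -1.36] (array([-0.005, -0.004,  0.64 ]), array([-0.   ,  0.001,  0.003]))
[242.11881215 180.68458039] [243.28203869 211.8421553 ]
```

View pics/w9s.png

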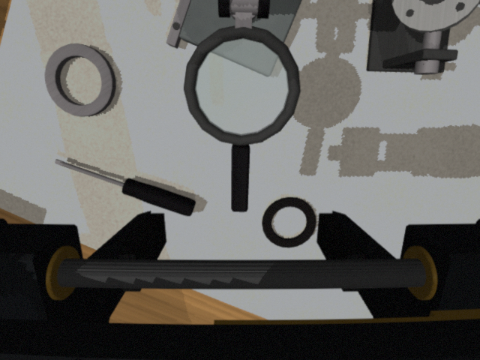

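The wrist picture shows the handle between the fingers, from (240,145) to (239,212), with its grip point where I predicted. I'll descend and grip lightly.

```bash
python3 -m pendant '[1,0,-0.01,0.3,0,0,0, 1,0,-0.01,0.55,0,0,0, 1,0,-0.01,0.64,0,0,0, 0.5,0,-0.01,0.64,0,0,0, 0,0,-0.01,0.64,0,0,0, 0,0,-0.01,0.64,0,0,0, 0,0,-0.01,0.64,0,0,0, 0,0,-0.01,0.64,0,0,0, 0,0,-0.01,0.64,0,0,0, 0,0,-0.01,0.64,0,0,0]' 6
python3 - <<'E'
from foot import *
t=r.get_state();print(t['tool_pos'],t['opening']*88)
p0=np.array(t['tool_pos']);a=np.radians(205.5);u=np.array([np.cos(a),np.sin(a),0])
T0=-.15
for T in(.05,.25,.45,.6,.7):
    d=u*(.142*(np.cos(T)-np.cos(T0)))+np.array([0,0,.142*(np.sin(T)-np.sin(T0))]);print(T,rows(p0+d)[0])
E
```

```text
clock: 19.05
tool_pos: [0.4715, 0.1245, 0.1156]
eef_rot: [0.975, 0.221, 0.0, -0.0]
contact_force: [-0.1, 0.3, -0.3]
opening: 0.386
finger_force: 0.0
[0.47146274 0.12449868 0.1156298 ] 33.984334677821245
0.05 [-0.009  0.    -0.189]
0.25 [ 0.019  0.    -0.376]
0.45 [ 0.084  0.    -0.553]
0.6 [ 0.155  0.    -0.676]
0.7 [ 0.212  0.    -0.751]
```

```bash
python3 -m pendant '[0,0,0,0,0,0,0, 0,0,0,0,0,0,0, 0,0,0,0,0,0,0, 0,0,0,0,0,0,0]' 6
python3 -m pendant '[0,-0.01,0,-0.1,0,0,0, 0,-0.01,0,-0.19,0,0,0, 0,0.005,0,-0.28,0,0,0, 0,0.02,0,-0.376,0,0,0, 0,0.05,0,-0.47,0,0,0, 0,0.084,0,-0.553,0,0,0, 0,0.12,0,-0.62,0,0,0, 0,0.155,0,-0.676,0,0,0, 0,0.19,0,-0.72,0,0,0, 0,0.212,0,-0.751,0,0,0, 0,0.212,0,-0.751,0,0,0]'
python3 - <<'E'
from foot import *
for n in('wrist','side','scene'): shot(n,n+'10.png')
t=r.get_state();print(t['q'].round(2))
E
```

```text
clock: 19.45
tool_pos: [0.4714, 0.1244, 0.1154]
eef_rot: [0.975, 0.221, 0.0, 0.0]
contact_force: [-0.5, 0.5, -0.4]
opening: 0.175
finger_force: 6.0
clock: 20.55
tool_pos: [0.5007, 0.1384, 0.2284]
eef_rot: [0.975, 0.221, 0.001, -0.0]
contact_force: [1.0, 0.2, -0.9]
opening: 0.177
finger_force: 6.0
[-0.44  0.54  0.14  1.88 -0.1   0.73 -1.37]
```

```bash
python3 -m pendant '[0.28,0,0,0,0,0,0, 0.28,0,0,0,0,0,0, 0.28,0.003,0.079,0,0,0,-0.051, 0.28,0.013,0.158,0,0,0,-0.103, 0.28,0.029,0.236,0,0,0,-0.154, 0.28,0.051,0.312,0,0,0,-0.206, 0.28,0.079,0.386,0,0,0,-0.257, 0.28,0.113,0.458,0,0,0,-0.308, 0.28,0.153,0.526,0,0,0,-0.36, 0.28,0.198,0.592,0,0,0,-0.411, 0.28,0.248,0.653,0,0,0,-0.463, 0.28,0.303,0.71,0,0,0,-0.514]' 
python3 - <<'E'
from foot import *
t=r.get_state();print(t['q'].round(2))
a=np.radians(251.75);print('ideal',O+.1475*np.array([np.cos(a),np.sin(a),0]))
a=np.radians(298);print(rows(O+.1475*np.array([np.cos(a),np.sin(a),0])+[0,0,.2284],Rm=Ry(28)))
w=shot('wrist','w11.png')
E
```

```text
clock: 21.9
tool_pos: [0.5862, 0.0609, 0.2277]
eef_rot: [0.809, 0.588, -0.001, -0.0]
contact_force: [-0.5, -0.6, 0.5]
opening: 0.28
finger_force: 0.3
[-0.11  0.63 -0.12  1.67  0.09  0.86 -0.58]
ideal [0.58680834 0.06051938 0.        ]
(array([ 0.299,  0.716, -0.007]), array([-0.002,  0.   , -0.511]))
```

```bash
python3 -m pendant '[0.28,0.003,0.079,0,0,0,-0.051, 0.28,0.013,0.158,0,0,0,-0.103, 0.28,0.029,0.236,0,0,0,-0.154, 0.28,0.051,0.312,0,0,0,-0.206, 0.28,0.079,0.386,0,0,0,-0.257, 0.28,0.113,0.458,0,0,0,-0.308, 0.28,0.153,0.526,0,0,0,-0.36, 0.28,0.198,0.592,0,0,0,-0.411, 0.28,0.248,0.653,0,0,0,-0.463, 0.28,0.303,0.713,0,0,0,-0.512, 0.28,0.303,0.713,0,0,0,-0.512]' 
python3 -m pendant '[0.6,0,0,0,0,0,0, 0.8,0,-0.03,0,0,0,0, 0.8,0,-0.03,0,0,0,0, 0.8,0,-0.03,0,0,0,0, 0.8,0,-0.03,-0.2,0,0,0, 0.8,0,-0.03,-0.5,0,0,0, 0.8,0,-0.03,-0.8,0,0,0, 0.8,0,-0.03,-0.8,0,0,0]'
python3 - <<'E'
from foot import *
t=r.get_state();print(t['q'].round(2),t['finger_force'])
w=shot('wrist','w12.png');shot('side','side12.png');shot('scene','scene12.png')
for T in(.6,.7,.8):
  a=np.radians(295.9);u=np.array([np.cos(a),np.sin(a),0]);c=lambda rr:O+u*(.04+rr*np.cos(T))+np.array([0,0,.155+rr*np.sin(T)])
  print(T,'w lens',proj(w,c(.06)),'hend',proj(w,c(.172)),'rim far/near',proj(w,c(.107)),proj(w,c(.013)))
G=cv2.cvtColor(w['img'],cv2.COLOR_RGB2GRAY)
m=(G<45).astype(np.uint8);m[260:]=0;n,l,s_,c_=cv2.connectedComponentsWithStats(m)
for i in range(1,n):
    if s_[i,4]>150:print(s_[i],c_[i].round(1))
E
```

```text
clock: 23.05
tool_pos: [0.7028, 0.0723, 0.2273]
eef_rot: [0.516, 0.857, 0.0, -0.001]
contact_force: [-0.4, 0.9, -0.1]
opening: 0.278
finger_force: 0.0
clock: 23.85
tool_pos: [0.702, 0.0705, 0.356]
eef_rot: [0.516, 0.856, 0.005, 0.005]
contact_force: [0.1, 0.1, -0.1]
opening: 0.8
finger_force: 0.0
[-0.02  0.71 -0.34  1.08  0.23  1.37  0.16] 0.0
0.6 w lens [316.38448631 151.33861618] hend [312.82248452 275.54472934] rim far/near [314.98238854 199.86920978] [317.66400364 107.45666754]
0.7 w lens [316.51795689 147.29718109] hend [313.05701689 269.17857652] rim far/near [315.18881622 193.75893938] [317.69577913 106.48380164]
0.8 w lens [316.67226453 142.55523983] hend [313.3854975  259.71948713] rim far/near [315.44236701 186.07926501] [317.73084996 105.39828423]
[108   0  23  13 227] [119.6   4.8]
[ 280    0   77  107 4313] [318.   41.1]
[ 391   82  115  173 3425] [445.3 164.7]
[ 450   83  134  177 8780] [513.8 167.6]
[  82   94   57   59 1431] [109.8 122.8]
[289 107  56  13 303] [315.2 112.5]
[ 298  193   32   67 1439] [316.2 225.6]
[ 406  211   68   49 1726] [438.5 237.5]
[266 234  32  26 341] [276.2 250.9]
[331 239  30  21 346] [348.7 251.3]
```

```bash
python3 - <<'E'
from foot import *
w=load('w12.png');G=cv2.GaussianBlur(cv2.cvtColor(w['img'],cv2.COLOR_RGB2GRAY),(0,0),.8).astype(float)
# outer rim edge, from outside inwards, then undistort to slopes
c=np.array([316.5,147.]);P=[]
for t in np.linspace(0,2*np.pi,121)[:-1]:
    if abs(np.sin(t))>.93: continue   # handle and hinge
    rr=np.arange(30,75,.5);x=c[0]+rr*np.cos(t);y=c[1]+rr*np.sin(t)
    v=G[y.round().astype(int),x.round().astype(int)];k=np.argmin(v[:]);g=np.diff(v)[k:k+12];j=k+np.argmax(g);P.append((x[j]+.25*np.cos(t),y[j]+.25*np.sin(t)))
P=np.float32(P);e=cv2.fitEllipse(P);print(e,len(P))
# back-project rim onto the plane through hinge (level axis at az 295.9) for slope T; radial spread and diameter decide: print for measured extents
a=np.radians(295.9);u=np.array([np.cos(a),np.sin(a),0]);hn=np.array([-np.sin(a),np.cos(a),0]);hinge=O+.04*u+[0,0,.155]
el=cv2.ellipse2Poly((0,0),(1,1),0,0,360,1)
def ext(T):
    n=np.array([*( -np.sin(T)*u[:2]),np.cos(T)]);f=np.cos(T)*u+np.array([0,0,np.sin(T)]);Q=[]
    for p in P:
        o,d=ray(w,*p);X=o+d*((hinge-o)@n)/(d@n);Q.append(((X-hinge)@f,(X-hinge)@hn))
    E=cv2.fitEllipse(np.float32(Q)*1000);return np.round(E[0],1),np.round(E[1],1),round(E[2])
for T in(.5,.6,.7,.8,.9):print(T,ext(T))
G0=cv2.cvtColor(w['img'],cv2.COLOR_RGB2GRAY);print(G0[245:300,315])
# dark blob handle end tri: foot patches shift between before/after
for n,A,B,X in(('side','side5.png','side12.png',[(.58,.14,.018),(.69,.15,.018)]),('scene','scene5.png','scene12.png',[(.575,.15,.018),(.56,.25,.018)])):
    a_,b_=load(A),load(B)
    for q in X:
        u0,v0=proj(a_,q).round().astype(int);g=lambda z:cv2.cvtColor(z['img'],cv2.COLOR_RGB2GRAY)[v0-10:v0+11,u0-10:u0+11].astype(np.float32)
        print(n,q,np.round(cv2.phaseCorrelate(g(a_),g(b_),cv2.createHanningWindow((21,21),cv2.CV_32F)),2) if 0 else cv2.phaseCorrelate(g(a_),g(b_),cv2.createHanningWindow((21,21),cv2.CV_32F)))
E
```

```text
Traceback (most recent call last):
ValueError: attempt to get argmax of an empty sequence
```

```bash
python3 - <<'E'
from foot import *
w=load('w12.png');G0=cv2.cvtColor(w['img'],cv2.COLOR_RGB2GRAY)
print('cam',w['cam_to_world'][:3,3]);print(G0[180:290,316].tolist());print(G0[215,295:335].tolist(),G0[245,290:335].tolist())
a=np.radians(295.9);u=np.array([np.cos(a),np.sin(a),0]);k=np.array([0,0,1])
for T in(.6,.7,.8):
  f=np.cos(T)*u+np.sin(T)*k;n=-np.sin(T)*u+np.cos(T)*k;h=O+.04*u+.155*k
  print(T,[proj(w,h+f*x+n*y).round(1).tolist() for x,y in((.106,.007),(.106,-.007),(.172,.007),(.172,-.007),(.107,.005),(.013,.005),(.013,-.005))])
for n,A,B,X in(('side','side5.png','side12.png',[(.58,.14,.018),(.69,.15,.018)]),('scene','scene5.png','scene12.png',[(.575,.15,.018),(.56,.25,.018)])):
    a_,b_=load(A),load(B)
    for q in X:
        u0,v0=proj(a_,q).round().astype(int);g=lambda z:cv2.cvtColor(z['img'],cv2.COLOR_RGB2GRAY)[v0-10:v0+11,u0-10:u0+11].astype(np.float32)
        print(n,q,cv2.phaseCorrelate(g(a_),g(b_),cv2.createHanningWindow((21,21),cv2.CV_32F)))
E
```

```text
cam [0.66556401 0.13202331 0.52314203]
[172, 171, 173, 171, 169, 148, 87, 61, 66, 70, 69, 72, 67, 51, 26, 13, 22, 24, 23, 26, 20, 18, 21, 21, 27, 24, 25, 24, 26, 24, 18, 26, 23, 19, 22, 24, 24, 24, 21, 24, 23, 19, 24, 21, 24, 24, 25, 27, 23, 23, 27, 16, 19, 21, 26, 25, 25, 25, 24, 19, 27, 22, 27, 25, 22, 21, 28, 27, 23, 26, 22, 25, 24, 23, 23, 26, 23, 26, 25, 29, 26, 24, 25, 26, 23, 22, 20, 24, 22, 21, 13, 18, 2, 19, 55, 105, 135, 139, 140, 140, 142, 140, 136, 135, 136, 140, 141, 138, 139, 138]
[98, 98, 98, 100, 100, 102, 100, 95, 100, 99, 99, 97, 65, 30, 14, 20, 22, 20, 18, 25, 24, 24, 22, 24, 23, 20, 21, 22, 24, 15, 21, 24, 51, 92, 97, 91, 81, 83, 95, 102] [172, 168, 121, 78, 53, 49, 56, 74, 91, 99, 99, 99, 100, 98, 100, 99, 95, 52, 25, 21, 22, 27, 28, 23, 17, 16, 21, 23, 27, 23, 28, 24, 26, 25, 18, 20, 16, 21, 61, 48, 42, 39, 38, 58, 92]
0.6 [[315.1, 195.2], [314.9, 202.2], [312.9, 273.5], [312.7, 277.5], [315.1, 197.3], [317.8, 103.9], [317.6, 110.9]]
0.7 [[315.4, 188.1], [315.1, 197.1], [313.2, 265.9], [312.9, 272.3], [315.3, 190.5], [317.8, 102.5], [317.6, 110.4]]
0.8 [[315.7, 179.4], [315.3, 190.5], [313.5, 255.1], [313.2, 264.1], [315.6, 182.1], [317.9, 101.0], [317.6, 109.7]]
side (0.58, 0.14, 0.018) ((0.06466821226948305, -0.029132509513907223), 0.9903846958445178)
side (0.69, 0.15, 0.018) ((-0.14840805881111052, 0.17964569527838314), 0.8955130622618728)
scene (0.575, 0.15, 0.018) ((-0.3114490522465587, -0.1178082275140202), 0.7324455562565062)
scene (0.56, 0.25, 0.018) ((-0.0837496256502277, 0.059479504629955215), 0.9946317743096087)
```

```bash
python3 - <<'E'
from foot import *
a=np.radians(295.9);u=np.array([np.cos(a),np.sin(a),0]);k=np.array([0,0,1])
w=load('w12.png')
for nm in('side12.png','scene12.png'):
    d=load(nm);G=cv2.cvtColor(d['img'],cv2.COLOR_RGB2GRAY)
    T=.67;f=np.cos(T)*u+np.sin(T)*k;h=O+.04*u+.155*k
    p1,p2=proj(d,h+f*.106),proj(d,h+f*.172);print(nm,p1,p2)
    x0,y0=(np.minimum(p1,p2)-8).astype(int);x1,y1=(np.maximum(p1,p2)+9).astype(int)
    print(x0,y0);print('\n'.join(' '.join('%3d'%v for v in r_) for r_ in G[y0:y1,x0:x1]))
E
```

```text
side12.png [374.79690768 187.13067644] [389.29450169 187.84863276]
366 179
158 154 156 154 151 155 149 142 141 143 143 142 140 128 134 139 143 150 153 153 156 155 153 150 155 151 153 154 152 154 163 166
150 154 149 148 145 137 122 104  99  86  84  74  75  65  72  78 100 129 150 152 155 154 151 151 152 150 149 153 154 162 167 169
128 138 120 105 103  86  73  77  71  71  73  70  70  65  53  59  60  89 142 154 154 150 154 152 151 151 154 157 164 167 164 164
 88  89  77  74  79  80  86  85  96  97 100 101 102  89  66  59  55  63 139 154 155 153 154 153 154 154 158 166 166 165 166 168
 74  77  80  86  99  98 101 105 108 111 118 118 109  89  67  57  53  64 139 158 155 157 154 156 156 161 165 167 166 165 163 166
 94  99 101 110 114 120 132 130 137 144 139 132 113  76  57  49  44  70 126 140 147 142 144 147 152 153 159 166 164 165 166 163
107 110 119 131 142 153 153 155 146 135 105  70  51  41  41  39  40  52  66  72  86  91  91  93  95  94 116 159 170 165 166 164
123 135 150 157 153 155 151 141 109  69  47  43  31  38  38  28  36  38  41  37  41  41  46  43  41  42  62 145 166 167 165 165
1
[... 3566 characters left out ...]
  26  25  26  26  26  27  30  37  59  94 133 167 191 203 208
217 217 217 217 217 214 198 165 118  75  50  42  39  36  36  35  34  31  31  29  28  29  26  25  25  26  26  24  24  24  27  33  39  53  74 101 135 167 191 203
217 217 217 217 217 216 211 190 158 122 100  92  85  79  77  76  73  68  62  61  58  53  50  48  48  48  48  45  43  45  53  64  66  63  65  79 103 135 166 190
217 217 217 217 217 217 216 208 193 173 160 154 145 136 134 133 130 123 117 114 111 107 103 102 101 102 100  98  97  98 105 117 115  94  74  70  81 103 134 166
217 217 217 217 217 217 217 216 212 206 202 198 191 185 183 183 180 175 171 170 169 166 163 162 162 162 162 161 160 161 165 171 166 140 104  78  72  82 103 133
```

```bash
python3 - <<'E'
from foot import *
w,d,s=load('w12.png'),load('side12.png'),load('scene12.png')
for L in([(s,340,294),(d,392.3,187.8),(w,315.5,271)],[(s,340,294),(d,392.3,187.8)],[(d,392.3,187.8),(w,315.5,271)],[(s,340,294),(w,315.5,271)]):
    X,e=tri(L);v=X-O;h=np.hypot(*v[:2]);print(X.round(4),np.round(e,4),'az',np.degrees(np.arctan2(v[1],v[0])).round(1),'r',h.round(4),'T z',np.arcsin((X[2]-.155)/.172).round(3),'T r',np.arccos((h-.04)/.172).round(3))
E
```

```text
[0.7143 0.0424 0.2599] [0.0022 0.0028 0.0033] az -62.8 r 0.1779 T z 0.656 T r 0.641
[0.7165 0.0408 0.2628] [0.0009 0.0009] az -62.4 r 0.1803 T z 0.677 T r 0.617
[0.7139 0.0436 0.2606] [0.0028 0.0028] az -62.7 r 0.1766 T z 0.661 T r 0.653
[0.7119 0.0413 0.2545] [0.0007 0.0007] az -63.6 r 0.1777 T z 0.617 T r 0.642
```

Foot unchanged; the lens is at tilt ≈ 0.65 and azimuth ≈ -63°, against a face slope of about 0.70 and azimuth -64°. That is inside the tolerance, but I'll add a small lift for margin.

```bash
python3 - <<'E'
from foot import *
print(rows([.7012,.0637,.222],Rm=Ry(26.3)))
E
```

```text
(array([-0.042,  0.   ,  0.838]), array([-0.   ,  0.   ,  0.018]))
```

```bash
python3 -m pendant '[0.8,-0.042,0,0.3,0,0,0.018, 0.8,-0.042,0,0.6,0,0,0.018, 0.8,-0.042,0,0.8,0,0,0.018, 0.5,-0.042,0,0.84,0,0,0.018, 0.35,-0.042,0,0.84,0,0,0.018, 0,-0.042,0,0.84,0,0,0.018, 0,-0.042,0,0.84,0,0,0.018, 0,-0.042,0,0.84,0,0,0.018, 0,-0.042,0,0.84,0,0,0.018, 0,-0.042,0,0.84,0,0,0.018, 0,-0.042,0,0.84,0,0,0.018, 0,-0.042,0,0.84,0,0,0.018]' 4
python3 -m pendant '[0,0.01,0,-0.012,0,0,0, 0,0.02,0,-0.024,0,0,0, 0,0.03,0,-0.038,0,0,0, 0,0.03,0,-0.038,0,0,0, 0.3,0.03,0,-0.038,0,0,0, 0.8,0.03,0,-0.038,0,0,0, 0.8,0.03,0,-0.038,0,0,0, 0.8,0.03,0,-0.038,0,0,0]' 
python3 -m pendant '[0.8,0,0,-0.2,0,0,0, 0.8,0,0,-0.5,0,0,0, 0.8,0,0,-0.85,0,0,0, 0.8,0,0,-0.85,0,0,0]'
python3 - <<'E'
from foot import *
shot('wrist','w13.png');shot('side','side13.png');shot('scene','scene13.png')
w=load('w13.png');G=cv2.cvtColor(w['img'],cv2.COLOR_RGB2GRAY);print(G[180:290,316].tolist());print(G[250,295:335].tolist())
s=load('scene13.png');print(cv2.cvtColor(s['img'],cv2.COLOR_RGB2GRAY)[282:304,336:350:4].T.tolist());print(cv2.cvtColor(s['img'],cv2.COLOR_RGB2GRAY)[293,333:350])
d=load('side13.png');D=cv2.cvtColor(d['img'],cv2.COLOR_RGB2GRAY);print(D[176:196,386].tolist(),D[186,380:398].tolist())
for n,A,B,X in(('side','side5.png','side13.png',[(.58,.14,.018),(.69,.15,.018)]),('scene','scene5.png','scene13.png',[(.575,.15,.018),(.56,.25,.018),(.675,.245,.018)])):
    a_,b_=load(A),load(B)
    for q in X:
        u0,v0=proj(a_,q).round().astype(int);g=lambda z:cv2.cvtColor(z['img'],cv2.COLOR_RGB2GRAY)[v0-10:v0+11,u0-10:u0+11].astype(np.float32)
        print(n,q,np.round(cv2.phaseCorrelate(g(a_),g(b_),cv2.createHanningWindow((21,21),cv2.CV_32F))[0],2))
E
```

```text
clock: 25.2
tool_pos: [0.702, 0.0637, 0.2223]
eef_rot: [0.528, 0.849, 0.0, 0.0]
contact_force: [0.6, -0.1, 0.7]
opening: 0.177
finger_force: 4.0
clock: 26.0
tool_pos: [0.6996, 0.0681, 0.2277]
eef_rot: [0.528, 0.849, 0.0, -0.0]
contact_force: [-0.1, 0.3, -0.2]
opening: 0.521
finger_force: 0.0
clock: 26.4
tool_pos: [0.703, 0.0691, 0.3634]
eef_rot: [0.528, 0.849, 0.005, 0.005]
contact_force: [0.5, -0.1, -0.2]
opening: 0.796
finger_force: 0.0
[87, 61, 63, 69, 71, 70, 59, 36, 16, 22, 22, 22, 24, 16, 19, 27, 25, 19, 20, 20, 21, 23, 27, 16, 25, 22, 27, 27, 18, 22, 23, 22, 24, 20, 23, 24, 26, 25, 23, 23, 22, 21, 21, 25, 18, 21, 18, 25, 27, 23, 20, 26, 21, 23, 23, 24, 24, 24, 22, 16, 21, 25, 24, 24, 21, 26, 18, 25, 25, 24, 20, 26, 22, 19, 19, 21, 17, 25, 23, 24, 26, 17, 15, 13, 4, 18, 41, 68, 77, 79, 90, 117, 137, 138, 139, 141, 139, 140, 141, 141, 138, 139, 141, 140, 138, 140, 139, 140, 137, 135]
[128, 152, 170, 172, 174, 175, 177, 175, 172, 139, 70, 25, 23, 27, 20, 24, 23, 21, 27, 25, 25, 20, 23, 25, 18, 17, 17, 27, 18, 21, 58, 156, 175, 175, 174, 171, 159, 145, 116, 82]
[[217, 217, 217, 21
[... 156 characters left out ...]
15, 216, 217, 217, 217, 217, 217, 217, 217, 217], [217, 217, 211, 187, 141, 87, 47, 31, 27, 28, 35, 57, 95, 146, 188, 211, 216, 217, 217, 217, 217, 217], [217, 217, 215, 202, 164, 104, 51, 34, 32, 28, 26, 24, 44, 95, 158, 200, 215, 217, 217, 217, 217, 217]]
[217 217 217 217 217 217 216 209 183 142  95  57  35  27  26  24  24]
[155, 153, 153, 150, 153, 152, 140, 53, 36, 37, 27, 34, 43, 101, 168, 166, 165, 168, 165, 165] [33, 31, 34, 31, 27, 34, 27, 36, 37, 38, 34, 49, 122, 161, 165, 166, 168, 165]
side (0.58, 0.14, 0.018) [0.15 0.05]
side (0.69, 0.15, 0.018) [-0.05  0.07]
scene (0.575, 0.15, 0.018) [-0.52 -0.44]
scene (0.56, 0.25, 0.018) [ 0.05 -0.03]
scene (0.675, 0.245, 0.018) [-0.02 -0.31]
```

```bash
python3 - <<'E'
from foot import *
w,d,s=load('w13.png'),load('side13.png'),load('scene13.png')
for L in([(s,342.5,290.4),(d,391.4,185.8),(w,315.5,263)],[(s,342.5,290.4),(d,391.4,185.8)],[(d,391.4,185.8),(w,315.5,263)],[(s,342.5,290.4),(w,315.5,263)]):
    X,e=tri(L);v=X-O;h=np.hypot(*v[:2]);print(X.round(4),np.round(e,4),'az',np.degrees(np.arctan2(v[1],v[0])).round(1),'r',h.round(4),'T z',np.arcsin((X[2]-.155)/.172).round(3),'T r',np.arccos((h-.04)/.172).round(3))
# foot in the scene, corner near (-60,-60): edge rows before/after
for n in('scene5.png','scene13.png'):
    a=load(n);G=cv2.cvtColor(a['img'],cv2.COLOR_RGB2GRAY);u,v=proj(a,[.6,.137,.018]).round().astype(int);print(n,u,v,G[v,u-8:u+9].tolist());u,v=proj(a,[.575,.2,.018]).round().astype(int);print(G[v-8:v+9,u].tolist())
E
```

```text
[0.7116 0.046  0.2652] [0.0009 0.0029 0.0029] az -63.1 r 0.1734 T z 0.695 T r 0.683
[0.7135 0.0445 0.2677] [0.0007 0.0007] az -62.7 r 0.1756 T z 0.714 T r 0.662
[0.7119 0.0467 0.2645] [0.0028 0.0028] az -62.9 r 0.173 T z 0.69 T r 0.687
[0.7092 0.0459 0.2622] [0.0006 0.0006] az -63.8 r 0.1725 T z 0.673 T r 0.691
scene5.png 376 312 [216, 210, 191, 170, 156, 145, 124, 102, 104, 118, 125, 127, 128, 128, 128, 129, 129]
[182, 195, 205, 211, 211, 210, 208, 206, 196, 169, 137, 119, 114, 113, 112, 110, 108]
scene13.png 376 312 [216, 210, 189, 166, 153, 143, 124, 102, 104, 119, 126, 127, 127, 126, 125, 121, 115]
[151, 155, 127, 85, 48, 33, 30, 26, 23, 35, 63, 94, 116, 124, 126, 124, 122]
```

```bash
python3 -m pendant '[0.8,0,0,0,0,0,0, 0.8,0,0,0,0,0,0]'; python3 -c "
from plant import r
print(r.finish_job())"
```

```text
clock: 26.75
tool_pos: [0.6989, 0.0677, 0.3533]
eef_rot: [0.528, 0.849, -0.001, -0.001]
contact_force: [-0.3, 0.1, 0.4]
opening: 0.797
finger_force: 0.0
the job is handed in; nothing more can be done
None
```

I handed the job in at 26.75 s, but the hand-in gave no verdict: my last images show the foot flush against both bars and let go, the lens within about 0.03 rad of the flange face (tilt about 0.69 rad, azimuth about −63°, against about 0.70 rad and −64°), and the gripper clear.

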